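# Close the electrode kit box: lid on, four clips in opposite-corner order

## Robot

A 6-joint arm with a two-finger parallel gripper is mounted at the origin on a cart in front of the work surface, level with it; the furniture and walls round the work are solid. World frame = base frame: x ahead of the robot, y to its left, z up, the work surface at z = 0. Lengths are in m, angles in rad, forces in N, time in s.
With the tool pointing down it reaches from about 0.375 to 0.925 m from the base axis. Payload 5.7 kg.
Tool frame: the origin (TCP) lies between the finger pads; the fingertips stand 25 mm ahead of it and the grasp point (between the pads) lies 6 mm ahead of it; x points along the fingers, y is the direction in which the jaws open and shut, and the axes are right-handed (so a half turn about x gives the same grasp; the last joint's range is limited). The gripper opens to 88 mm and grips with 3 to 60 N. Pads are 20 mm wide; open, the fingers measure 115 mm over their backs; the gripper's body (75 mm by 178 mm) begins 61 mm behind the grasp point.
Start: joints at [1.021, 0.359, 1.51, -0, 1.272, -0.115], TCP at [0.253, 0.544, 0.248] pointing down, gripper open.
Joint ranges: [-2.97, 2.97], [-1.01, 2.36], [0.21, 2.38], [-0.96, 4.11], [0.2, 2.71], [-2.98, 2.98]. Speed limits (rad/s): [2.39, 2.39, 3.14, 3.14, 3.14, 3.14].

## Interface

Orientations are given as [roll, pitch, yaw] about the fixed x, y, z axes, in that order (R = Rz(yaw) Ry(pitch) Rx(roll)).
In Python, from workcell import env gives the robot as it stands.
- The arm moves only by the tool jog_arm, never from a script. Its argument "moves" is one flat list of numbers, 7 for each row, row after row: the shift along the tool's x, y, z in m, then the turn, a rotation vector about the tool's x, y, z in degrees, then the finger opening in m, from 0 to 0.0878. A call has 1 to 8 rows; each row is the pose to reach, as a shift and turn from the pose measured when the call began, along the tool's axes at that moment; what a row does not reach only later rows make up. A row lasts 1/12 s, in which the tool goes at most 41.7 mm and 7.16 degrees, less where a joint would pass 70% of its speed; a pose out of reach is approached as far as the arm can. A call with a gripper value outside its range is refused whole. The fingers move at their own pace and stop on an object; the grip force is fixed at half the most. Time passes only in rows, so rows that repeat a pose let the fingers close. It gives the time, the measured TCP pose, the force and the opening at its end, in the units of the state.
- env.state(): the state, without advancing time (a new reading comes with each control period).
- env.snapshot(name): name is "scene" or "top" or "wrist"; returns a dict with "frame" (420x560x3 uint8, red, green, blue), "camera_matrix" (3x3 intrinsics, pixels), "pose" (4x4, takes a point from camera to world coordinates); the wrist camera has in their place "tool_from_camera" (4x4, takes a point from camera to tool coordinates, whose origin is the TCP and whose axes are the tool frame's). Camera axes: x right, y up, looking along -z (the intrinsics and any distortion apply to the point x, -y, -z); pixel columns grow to the right and rows downward; lengths in m; the calibration is good to about 2 mm. A picture is of the moment at which its call begins: read the wrist's pose just before it. There is no depth.
- env.sign_off(): hands the job in, once; it reports no verdict.
The state is a dict: "t": time; "joint_positions": joint angles; "qd": joint speeds; "tau": joint torques, N m; "ee_pos": TCP position; "tool_rot": TCP orientation; "ft_force": force on the tool from outside, world axes, zero at the start; "ft_torque": the same for the moment, N m; "width": opening from 0.0 (shut) to 1.0 (fully open).
Only numpy, scipy, OpenCV 4.12 (cv2) and the standard library are available. Lean on these libraries where they do the work, as an engineer would, in place of code of your own. Each camera call takes 0.05 s, during which the arm holds its last target.

## Task

Put the lid on the storage box so that it sits fully home on the rim, then snap its four clips down onto the catches in opposite-corner order: any clip first, next the one diagonally across from it, then the remaining two. Press each clip near its outer end gently, only until you feel it snap (it takes about 10 N and breaks above 25 N; the catches differ in height), and let go of it all with every clip holding by itself. Leave the other things where they stand.

Things in the scene. Friction and masses are not known exactly. Their poses are not given: they have to be found in the camera images.
- box: Grey plastic storage box, open on top, fixed, 150 x 120 x 60 mm (x, y, z), wall 4 mm, with a strap roll and small spares in it. Origin at the centre of its underside, z up. On each long wall (y = +-60 mm), at x = +-50 mm, a steel catch stands 14 mm out from the wall: a sprung bead above a hard ledge.
- box_mouth (a point): Centre of the box's mouth, level with its rim, 60 mm above its underside; mouth 142 x 112 mm; axes as the box. The four catches were fitted by hand: each sits up to 3.5 mm higher or lower than intended, which is not measured and can only be felt through its clip.
- lid_grip (a point): Centre of the lid's handle: a bar 69 mm along x, 16 mm wide along y, 12 mm high, on two posts at x = +-30 mm. White lid, loose, about 0.45 kg, right way up on the worktop beside the box; frame: x along its 150 mm side, y along its 116 mm side, z up. Seated, this point is 27 mm above the box's mouth, over its centre; the lid fits either way round (half a turn).
- lid_under (a point): Centre of the lid's underside, 36 mm below the handle's centre. The flange (5 mm thick) has its top 22 mm and its underside 27 mm below the handle's centre and rests on the rim; below it a plug 139 x 110 mm with a rounded lower edge, 9 mm deep, goes into the mouth.
- clip_1 (a joint): Angle (rad) of the hinged clip at the lid's +x, +y corner; hinge along the lid's x, at y = +26 mm, 18 mm below the handle's centre. 0 = level; open, tip up: 0.6 to 0.7; snapped: -0.1 to 0.1. A weak spring lifts it to over 0.5 if it has not snapped. Grey plate 26 mm wide, 5 mm thick, reaching 52 mm outward from the hinge, hook under its end. Diagonal pairs are 1-3 and 2-4.
- clip_1_end (a point): Where to press clip 1: top of a smooth rounded ridge across it, over its hook, 47 mm out from the hinge, 5 mm above the hinge's height when level, at x = +50 mm of the lid; swings with the clip. Pressed down it yields at 1 to 2 N, meets the bead at 0.2 to 0.03 rad, resists with 5 to 15 N, then snaps: the force falls off. Some 3 mm below is a hard ledge, so stop at the snap. Over 25 N breaks it.
- clip_2 (a joint): Angle (rad) of the hinged clip at the lid's -x, +y corner; hinge along the lid's x, at y = +26 mm, 18 mm below the handle's centre. 0 = level; open, tip up: 0.6 to 0.7; snapped: -0.1 to 0.1. A weak spring lifts it to over 0.5 if it has not snapped. Grey plate 26 mm wide, 5 mm thick, reaching 52 mm outward from the hinge, hook under its end. Diagonal pairs are 1-3 and 2-4.
- clip_2_end (a point): Where to press clip 2: top of a smooth rounded ridge across it, over its hook, 47 mm out from the hinge, 5 mm above the hinge's height when level, at x = -50 mm of the lid; swings with the clip. Pressed down it yields at 1 to 2 N, meets the bead at 0.2 to 0.03 rad, resists with 5 to 15 N, then snaps: the force falls off. Some 3 mm below is a hard ledge, so stop at the snap. Over 25 N breaks it.
- clip_3 (a joint): Angle (rad) of the hinged clip at the lid's -x, -y corner; hinge along the lid's x, at y = -26 mm, 18 mm below the handle's centre. 0 = level; open, tip up: 0.6 to 0.7; snapped: -0.1 to 0.1. A weak spring lifts it to over 0.5 if it has not snapped. Grey plate 26 mm wide, 5 mm thick, reaching 52 mm outward from the hinge, hook under its end. Diagonal pairs are 1-3 and 2-4.
- clip_3_end (a point): Where to press clip 3: top of a smooth rounded ridge across it, over its hook, 47 mm out from the hinge, 5 mm above the hinge's height when level, at x = -50 mm of the lid; swings with the clip. Pressed down it yields at 1 to 2 N, meets the bead at 0.2 to 0.03 rad, resists with 5 to 15 N, then snaps: the force falls off. Some 3 mm below is a hard ledge, so stop at the snap. Over 25 N breaks it.
- clip_4 (a joint): Angle (rad) of the hinged clip at the lid's +x, -y corner; hinge along the lid's x, at y = -26 mm, 18 mm below the handle's centre. 0 = level; open, tip up: 0.6 to 0.7; snapped: -0.1 to 0.1. A weak spring lifts it to over 0.5 if it has not snapped. Grey plate 26 mm wide, 5 mm thick, reaching 52 mm outward from the hinge, hook under its end. Diagonal pairs are 1-3 and 2-4.
- clip_4_end (a point): Where to press clip 4: top of a smooth rounded ridge across it, over its hook, 47 mm out from the hinge, 5 mm above the hinge's height when level, at x = +50 mm of the lid; swings with the clip. Pressed down it yields at 1 to 2 N, meets the bead at 0.2 to 0.03 rad, resists with 5 to 15 N, then snaps: the force falls off. Some 3 mm below is a hard ledge, so stop at the snap. Over 25 N breaks it.
- cream_pot: Bystander: round cream pot, 91 mm across, 44 mm high, loose; origin under its centre.
- polish: Bystander: small square nail-polish bottle, 26 x 26 x 76 mm, loose; origin under its centre.

How it is judged:
On the way, in this order (a step that is already met when the one before it is completed fails the run):
1. the lid sits home on the box, all four clips still up (z of lid_grip in the frame of box between 0.084 and 0.0895 m and horizontal distance between lid_grip and box below 0.005 m and angle between the x axis of lid_grip and the x axis of box, either way round below 0.05 rad and value of joint each of clip_1, clip_2, clip_3, clip_4 above 0.4 rad), for 0.2 s.
2. two clips at opposite corners are snapped down, the other two still up (((value of joint each of clip_1, clip_3 below 0.25 rad and value of joint each of clip_2, clip_4 above 0.4 rad) or (value of joint each of clip_2, clip_4 below 0.25 rad and value of joint each of clip_1, clip_3 above 0.4 rad))), for 0.2 s.
At the end, for the whole second after the job is handed in: The lid sits on the rim (within 2.5 mm in height, 5 mm sideways, 0.05 rad in yaw, either way round) and all four clips stay down by themselves below 0.25 rad, at rest (z of lid_grip in the frame of box between 0.084 and 0.0895 m and horizontal distance between lid_grip and box below 0.005 m and angle between the x axis of lid_grip and the x axis of box, either way round below 0.05 rad and value of joint each of clip_1, clip_2, clip_3, clip_4 below 0.25 rad and linear speed of lid below 0.02 m/s); the robot touches nothing.
It fails at once if two clips on the same side are down while both others are still up (not opposite corners first) ((value of joint each of clip_1, clip_2 below 0.25 rad and value of joint each of clip_3, clip_4 above 0.4 rad) or (value of joint each of clip_2, clip_3 below 0.25 rad and value of joint each of clip_4, clip_1 above 0.4 rad) or (value of joint each of clip_3, clip_4 below 0.25 rad and value of joint each of clip_1, clip_2 above 0.4 rad) or (value of joint each of clip_4, clip_1 below 0.25 rad and value of joint each of clip_2, clip_3 above 0.4 rad)).
It fails at once if a clip is pressed with more than 25 N (contact force between any of the arm, the fingers and clip_1 above 25 N or contact force between any of the arm, the fingers and clip_2 above 25 N or contact force between any of the arm, the fingers and clip_3 above 25 N or contact force between any of the arm, the fingers and clip_4 above 25 N).
It fails at once if the pot or the polish bottle is shifted by more than 20 mm (distance of any of cream_pot, polish from where it was at the start of the episode above 0.02 m).
It also fails if it takes over 72 s, if anything falls off the work surface, if the arm or the gripper's body presses on something with over 40 N, if the wrist force passes 120 N, or if a joint passes its speed limit or range.

## Working session

There is one attempt and no reset: what is moved stays moved. The work goes in short steps, Python scripts to look and compute and a tool call to move; the robot and the scene stay as the last step left them, time stands still between calls to the robot, and variables do not carry over. Pictures are saved under pics/ and viewed, and the job is handed in when it is done.

Besides the shell and the picture viewer there is one more tool, called by a JSON object that holds its "method" and its "body", one argument or row to a line. jog_arm: Moves the arm, as the interface text tells. Its arguments: {"type":"object","properties":{"moves":{"type":"array"}},"required":["moves"]}

```bash
ls; mkdir -p pics
python3 - <<'E'
from workcell import env
import cv2
s=env.state();print(s)
for n in ("scene","top","wrist"):
    r=env.snapshot(n);cv2.imwrite(f"pics/{n}0.png",r["frame"][:,:,::-1]);print(n,r["camera_matrix"],r.get("pose",r.get("tool_from_camera")),r.keys())
E
```

```text
pics
{'t': 0.0, 'joint_positions': array([ 1.02090186e+00,  3.59507598e-01,  1.51139960e+00,  3.71926189e-05,
        1.27254454e+00, -1.15099244e-01]), 'qd': array([-4.96096513e-04,  6.56046867e-05, -4.63179605e-04, -5.53695997e-04,
       -3.38732601e-05,  5.65777698e-04]), 'tau': array([ 1.23914553e-03, -5.15349913e+01, -2.70741910e+01,  6.76229317e-02,
        3.47201480e-02, -1.40607626e-04]), 'ee_pos': array([0.25239099, 0.5436234 , 0.24682053]), 'tool_rot': array([-1.70500492,  1.5689369 , -2.1398111 ]), 'ft_force': array([0.41139274, 0.51998179, 0.92832416]), 'ft_torque': array([ 0.05865481,  0.02398622, -0.03497081]), 'width': 0.997107964932012}
scene [[496.04842341   0.         275.5991993 ]
 [  0.         496.04842341 207.03784953]
 [  0.           0.           1.        ]] [[ 0.46392027  0.62042573 -0.63233685  0.00424367]
 [-0.88586142  0.32067454 -0.33528701 -0.36173298]
 [-0.00524636  0.71570926  0.69837864  0.73633923]
 [ 0.          0.          0.          1.        ]] dict_keys(['frame', 'camera_matrix', 'pose'])
top [[451.75116061   0.         279.6195313 ]
 [  0.         451.75116061 206.89742492]
 [  0.           0.           1.        ]] [[ 0.00998343  0.99607635 -0.08793311  0.50642801]
 [-0.99994132  0.01031459  0.0033125  -0.05064548]
 [ 0.0042065   0.08789488  0.99612087  1.03217024]
 [ 0.          0.          0.          1.        ]] dict_keys(['frame', 'camera_matrix', 'pose'])
wrist [[306.89905562   0.         283.24675484]
 [  0.         306.89905562 207.83962591]
 [  0.           0.           1.        ]] [[ 2.01433610e-04  2.73168233e-01 -9.61966255e-01 -1.37122439e-01]
 [ 9.99999752e-01 -7.04639112e-04  9.30234145e-06  8.90611151e-05]
 [-6.75297943e-04 -9.61966018e-01 -2.73168307e-01 -7.43401763e-02]
 [ 0.00000000e+00  0.00000000e+00  0.00000000e+00  1.00000000e+00]] dict_keys(['frame', 'camera_matrix', 'tool_from_camera'])
```

View pics/scene0.png

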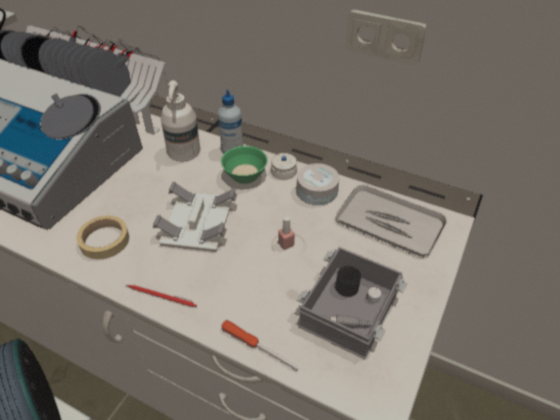

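View pics/top0.png

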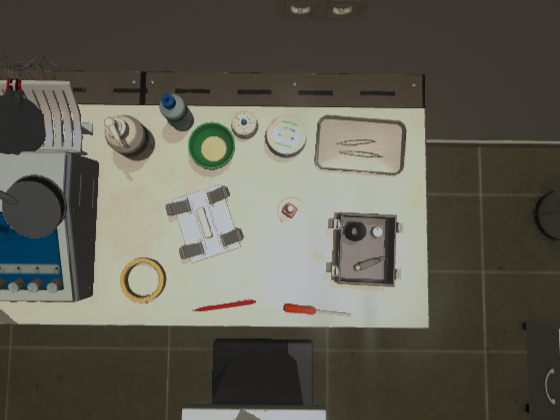

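Run:
```python
import cv2
t=cv2.imread("pics/top0.png")
cv2.imwrite("pics/lidc.png",cv2.resize(t[170:280,150:260],None,fx=5.4,fy=5.4,interpolation=cv2.INTER_CUBIC))
cv2.imwrite("pics/boxc.png",cv2.resize(t[195:300,315:415],None,fx=5.5,fy=5.5,interpolation=cv2.INTER_CUBIC))
```

```text
(no output)
```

View pics/lidc.png

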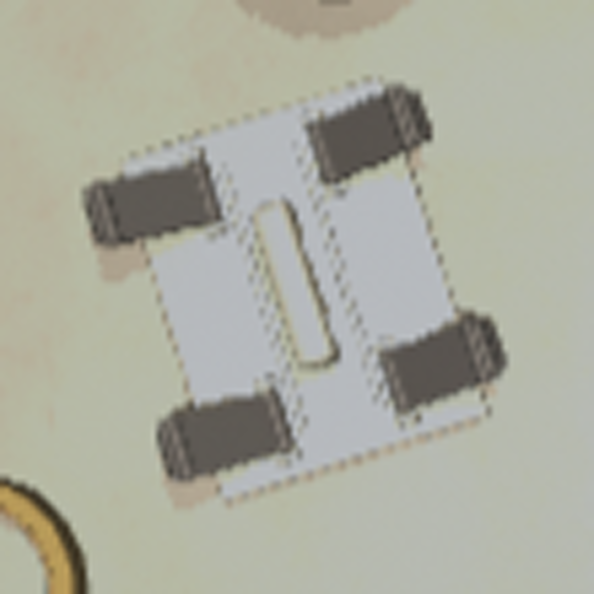

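View pics/boxc.png

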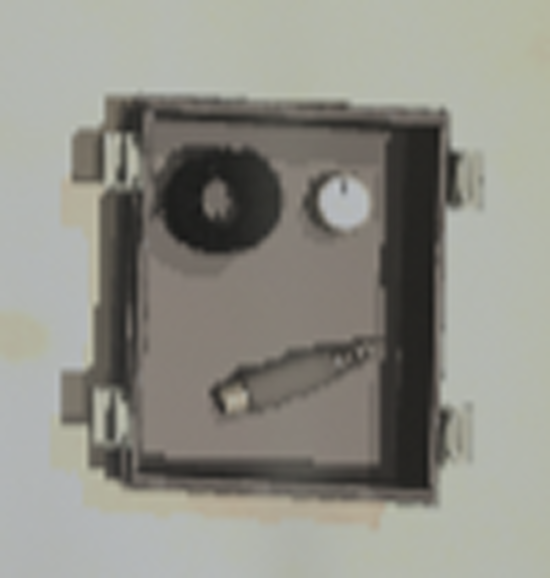

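```bash
cat > h.py <<'E'
import numpy as np,cv2
from workcell import env
from scipy.spatial.transform import Rotation as Ro
def ray(K,P,u,v,z):
    d=P[:3,:3]@np.array([(u-K[0,2])/K[0,0],-(v-K[1,2])/K[1,1],-1.])
    o=P[:3,3]; return o+d*(z-o[2])/d[2]
def wristpose(s,T):
    M=np.eye(4);M[:3,:3]=Ro.from_euler('xyz',s['tool_rot']).as_matrix();M[:3,3]=s['ee_pos'];return M@T
def proj(K,P,p):
    q=P[:3,:3].T@(np.asarray(p,float)-P[:3,3]);return K[0,0]*q[0]/-q[2]+K[0,2],K[1,1]*-q[1]/-q[2]+K[1,2]
E
python3 - <<'E'
from h import *
r=env.snapshot("top");K=r["camera_matrix"];P=r["pose"]
def L(x,y,z):return ray(K,P,150+(x+.5)/5.4-.5,170+(y+.5)/5.4-.5,z)
def B(x,y,z):return ray(K,P,315+(x+.5)/5.5-.5,195+(y+.5)/5.5-.5,z)
a,b=L(275,203,.042),L(318,365,.042);print("handle",(a+b)/2,np.linalg.norm(a-b),np.arctan2(*(a-b)[1::-1]))
c=[L(x,y,.014) for x,y in((125,157),(378,78),(490,412),(225,505))];print("lid",np.mean(c,0),[np.linalg.norm(c[i]-c[i-1]) for i in range(4)],np.arctan2(*(c[0]-c[3])[1::-1]),np.arctan2(*(c[1]-c[2])[1::-1]))
c=[B(x,y,.06) for x,y in((143,103),(447,112),(437,500),(130,486))];print("box",np.mean(c,0),[np.linalg.norm(c[i]-c[i-1]) for i in range(4)],np.arctan2(*(c[0]-c[3])[1::-1]),np.arctan2(*(c[1]-c[2])[1::-1]))
for p in((205,203),(288,152)):pass
for z in (0,.044): print(ray(K,P,286,135,z))
print(ray(K,P,289,210,.07),ray(K,P,289,210,.0))
s=env.state();R=Ro.from_euler('xyz',s['tool_rot']).as_matrix();print(R)
E
```

```text
handle [0.55858125 0.11043046 0.042     ] 0.06834942377000376 0.2826535297606201
lid [0.5587846  0.11162847 0.014     ] [np.float64(0.15152894358095612), np.float64(0.11079666301070269), np.float64(0.14802931382644532), np.float64(0.11594106433536541)] 0.3072260598295003 0.3413907974874916
box [ 0.50367686 -0.24257195  0.06      ] [np.float64(0.1488665672106892), np.float64(0.11943063578262067), np.float64(0.15078423480630554), np.float64(0.11901734392691354)] -0.03572683088409543 -0.03836190630795073
[ 0.76561005 -0.0672451   0.        ]
[ 0.75456148 -0.06653748  0.044     ]
[ 0.58491588 -0.07395721  0.07      ] [ 0.59062604 -0.07565319  0.        ]
[[-6.23254373e-04  4.21243079e-01  9.06947562e-01]
 [-1.01834607e-03  9.06947000e-01 -4.21243518e-01]
 [-9.99999287e-01 -1.18612835e-03 -1.36287449e-04]]
```

```bash
cat >> h.py <<'E'
def delta(target,ang=None):
    """target TCP position; ang = world angle deg of tool y"""
    s=env.state();R=Ro.from_euler('xyz',s['tool_rot']).as_matrix()
    d=R.T@(np.array(target)-s['ee_pos'])
    w=np.zeros(3)
    if ang is not None:
        a=np.radians(ang);Rt=np.array([[0,np.cos(a),np.sin(a)],[0,np.sin(a),-np.cos(a)],[-1,0,0]])
        w=np.degrees(Ro.from_matrix(R.T@Rt).as_rotvec())
    print('t',round(s['t'],2),'pos',np.round(s['ee_pos'],4),'F',np.round(s['ft_force'],2),'w',round(s['width'],3));print('delta',np.round(d,4),'rot',np.round(w,2))
E
python3 -c "
from h import *
delta((.5587,.111,.25),106.6)"
```

```text
t 0.2 pos [0.2525 0.5438 0.2471] F [0.86 0.7  0.67] w 0.999
delta [-0.0026 -0.2636  0.46  ] rot [-4.151e+01 -3.000e-02  6.000e-02]
```

{"method": "jog_arm", "body": {
  "moves": [-0.2,0,0,0,0,0,0.05,-0.2,0,0,0,0,0,0.05,-0.2,0,0,0,0,0,0.05,-0.2,0,0,0,0,0,0.05,-0.2,0,0,0,0,0,0.05,-0.2,0,0,0,0,0,0.05]
}}

```text
t: 0.7
ee_pos: [0.2539, 0.5462, 0.4553]
tool_rot: [1.458, 1.559, 1.023]
ft_force: [-1.0, 0.8, 0.9]
width: 0.592
```

{"method": "jog_arm", "body": {
  "moves": [0,-0.264,0.46,-41.5,0,0,0.05,0,-0.264,0.46,-41.5,0,0,0.05,0,-0.264,0.46,-41.5,0,0,0.05,0,-0.264,0.46,-41.5,0,0,0.05,0,-0.264,0.46,-41.5,0,0,0.05,0,-0.264,0.46,-41.5,0,0,0.05,0,-0.264,0.46,-41.5,0,0,0.05,0,-0.264,0.46,-41.5,0,0,0.05]
}}

```text
t: 1.37
ee_pos: [0.4354, 0.2872, 0.45]
tool_rot: [0.767, 1.559, 1.059]
ft_force: [0.6, 0.5, 0.2]
width: 0.57
```

```bash
python3 -c "
from h import *
delta((.5587,.111,.25),106.6)"
```

```text
t 1.37 pos [0.4354 0.2872 0.45  ] F [0.58 0.53 0.2 ] w 0.57
delta [ 0.1989 -0.2058  0.0657] rot [ 0.15  0.47 -0.45]
```

{"method": "jog_arm", "body": {
  "moves": [0.1,-0.206,0.066,0,0.5,-0.5,0.05,0.199,-0.206,0.066,0,0.5,-0.5,0.05,0.199,-0.206,0.066,0,0.5,-0.5,0.05,0.199,-0.206,0.066,0,0.5,-0.5,0.05,0.199,-0.206,0.066,0,0.5,-0.5,0.05,0.199,-0.206,0.066,0,0.5,-0.5,0.05,0.199,-0.206,0.066,0,0.5,-0.5,0.05,0.199,-0.206,0.066,0,0.5,-0.5,0.05]
}}

```text
t: 2.03
ee_pos: [0.5581, 0.1071, 0.244]
tool_rot: [-3.031, 1.562, -2.742]
ft_force: [-0.5, 0.1, -0.6]
width: 0.568
```

```bash
cat > w.py <<'E'
from h import *
import sys,pickle
s=env.state();r=env.snapshot("wrist");P=wristpose(s,r["tool_from_camera"])
n=sys.argv[1];cv2.imwrite(f"pics/{n}.png",r["frame"][:,:,::-1]);pickle.dump((r["camera_matrix"],P,s),open(f"pics/{n}.pkl","wb"))
delta(s['ee_pos'],106.6)
E
python3 w.py w1
```

```text
t 2.08 pos [0.5578 0.1083 0.2454] F [0.45 0.2  0.74] w 0.57
delta [ 0.0014 -0.0012 -0.0001] rot [-0.03 -0.45  0.  ]
```

View pics/w1.png

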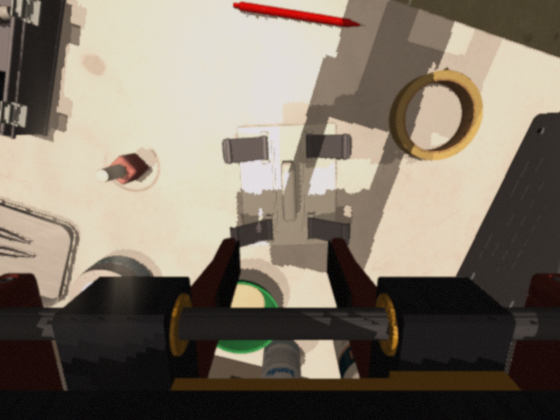

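```bash
python3 -c "
import cv2
t=cv2.imread('pics/w1.png')
cv2.imwrite('pics/w1c.png',cv2.resize(t[115:265,215:365],None,fx=4,fy=4,interpolation=cv2.INTER_CUBIC))"
```

```text
(no output)
```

View pics/w1c.png

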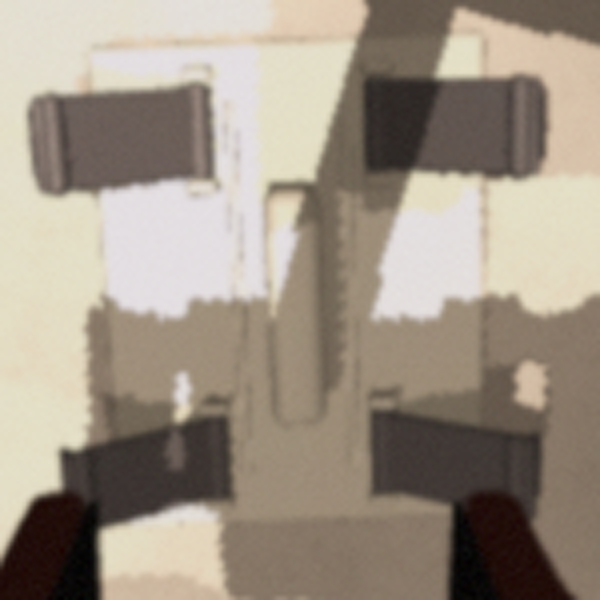

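Run:
```python
from h import *
import pickle
K,P,s=pickle.load(open("pics/w1.pkl","rb"))
def L(x,y,z):return ray(K,P,215+(x+.5)/4-.5,115+(y+.5)/4-.5,z)
a,b=L(292,185,.042),L(300,424,.042);print((a+b)/2,np.linalg.norm(a-b),np.degrees(np.arctan2(*(b-a)[1::-1])))
a,b=L(92,45,.014),L(482,37,.014);m=(a+b)/2;print(m,np.linalg.norm(a-b),np.degrees(np.arctan2(*(a-b)[1::-1]))-90, np.degrees(np.arctan2(*(b-a)[1::-1]))-90)
y=np.radians(16.9);print(m+.075*np.array([np.cos(y),np.sin(y),0]))
```

```text
[0.55736899 0.11284601 0.042     ] 0.06910361347979499 18.77592428506634
[0.48845168 0.0895527  0.014     ] 0.11279880961145569 -162.23183234253185 17.768167657468155
[0.5602127  0.11135536 0.014     ]
```

```bash
python3 -c "
from h import *
delta((.558,.112,.044),108.2)"
```

```text
t 2.08 pos [0.5578 0.1083 0.2454] F [0.45 0.2  0.74] w 0.57
delta [0.2014 0.0035 0.0028] rot [-1.63 -0.45 -0.01]
```

{"method": "jog_arm", "body": {
  "moves": [0.04,0.0035,0.003,-1.6,-0.45,0,0.05,0.08,0.0035,0.003,-1.6,-0.45,0,0.05,0.12,0.0035,0.003,-1.6,-0.45,0,0.05,0.15,0.0035,0.003,-1.6,-0.45,0,0.05,0.17,0.0035,0.003,-1.6,-0.45,0,0.05,0.17,0.0035,0.003,-1.6,-0.45,0,0.05,0.17,0.0035,0.003,-1.6,-0.45,0,0.05]
}}

```text
t: 2.67
ee_pos: [0.5579, 0.113, 0.0756]
tool_rot: [2.596, 1.569, 2.914]
ft_force: [0.3, -0.4, -0.6]
width: 0.568
```

```bash
python3 w.py w2; python3 -c "
from h import *
delta((.558,.112,.044),108.2)"
```

```text
t 2.72 pos [0.5592 0.113  0.0768] F [ 0.02 -0.17 -0.24] w 0.565
delta [ 0.0012  0.0004 -0.0012] rot [1.61 0.09 0.  ]
t 2.72 pos [0.5592 0.113  0.0768] F [ 0.02 -0.17 -0.24] w 0.565
delta [ 0.0328 -0.0006 -0.0015] rot [0.01 0.09 0.  ]
```

View pics/w2.png

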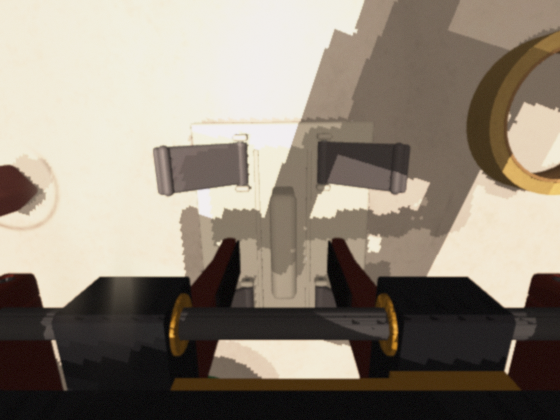

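{"method": "jog_arm", "body": {
  "moves": [0.02,0,0,0,0,0,0.05,0.032,0,-0.001,0,0,0,0.05,0.032,0,-0.001,0,0,0,0.05,0.032,0,-0.001,0,0,0,0,0.032,0,-0.001,0,0,0,0,0.032,0,-0.001,0,0,0,0,0.032,0,-0.001,0,0,0,0,0.032,0,-0.001,0,0,0,0]
}}

```text
t: 3.38
ee_pos: [0.5588, 0.1127, 0.0456]
tool_rot: [-0.116, 1.568, 0.202]
ft_force: [-0.3, 0.6, -0.7]
width: 0.229
```

{"method": "jog_arm", "body": {
  "moves": [0,0,0,0,0,0,0,0,0,0,0,0,0,0,0,0,0,0,0,0,0,-0.02,0,0,0,0,0,0,-0.05,0,0,0,0,0,0,-0.09,0,0,0,0,0,0,-0.12,0,0,0,0,0,0,-0.12,0,0,0,0,0,0]
}}

```text
t: 4.05
ee_pos: [0.5621, 0.113, 0.171]
tool_rot: [-0.214, 1.558, 0.104]
ft_force: [2.5, -0.4, -5.5]
width: 0.18
```

```bash
python3 w.py w3; python3 -c "
from h import *
delta((.5037,-.2426,.2),87.9)"
```

```text
t 4.1 pos [0.5607 0.1128 0.1681] F [ 0.15  0.49 -6.3 ] w 0.178
delta [-0.0029 -0.0003  0.0014] rot [1.6  0.51 0.1 ]
t 4.1 pos [0.5607 0.1128 0.1681] F [ 0.15  0.49 -6.3 ] w 0.178
delta [-0.0327 -0.3199 -0.1649] rot [2.03e+01 5.20e-01 1.00e-02]
```

View pics/w3.png

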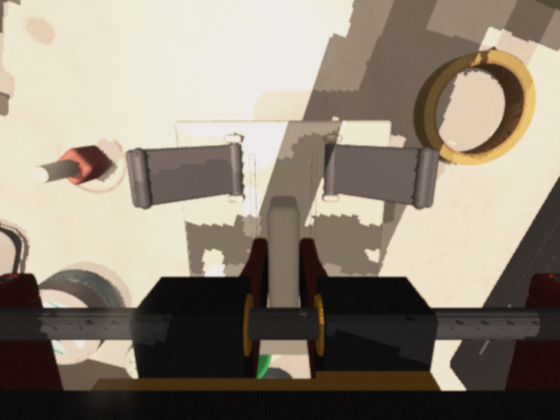

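```bash
python3 -c "
from h import *
delta((.5,-.015,.27),87.9)
import pickle
K,P,s=pickle.load(open('pics/w3.pkl','rb'))
M=np.eye(4);M[:3,:3]=Ro.from_euler('xyz',s['tool_rot']).as_matrix();M[:3,3]=s['ee_pos']
T=np.linalg.inv(M)@P
for d in (.0285,.0305,.0325):
  for (u,v) in ((177,122.5),(390,122.5)):
    r=T[:3,:3]@np.array([(u-K[0,2])/K[0,0],-(v-K[1,2])/K[1,1],-1.]);o=T[:3,3];print(d,o+r*(d-o[0])/r[0])
"
```

```text
t 4.1 pos [0.5607 0.1128 0.1681] F [ 0.15  0.49 -6.3 ] w 0.178
delta [-0.1025 -0.1027 -0.0967] rot [2.03e+01 5.20e-01 1.00e-02]
0.0285 [ 0.0285     -0.05547971 -0.07346644]
0.0285 [ 0.0285      0.0552653  -0.07354197]
0.0305 [ 0.0305    -0.0561476 -0.0734555]
0.0305 [ 0.0305      0.05593477 -0.07353194]
0.0325 [ 0.0325     -0.05681548 -0.07344457]
0.0325 [ 0.0325      0.05660423 -0.07352192]
```

{"method": "jog_arm", "body": {
  "moves": [-0.1,-0.103,-0.097,20.3,0.5,0,0,-0.103,-0.103,-0.097,20.3,0.5,0,0,-0.103,-0.103,-0.097,20.3,0.5,0,0,-0.103,-0.103,-0.097,20.3,0.5,0,0,-0.103,-0.103,-0.097,20.3,0.5,0,0,-0.103,-0.103,-0.097,20.3,0.5,0,0,-0.103,-0.103,-0.097,20.3,0.5,0,0,-0.103,-0.103,-0.097,20.3,0.5,0,0]
}}

```text
t: 4.77
ee_pos: [0.4988, -0.0144, 0.2681]
tool_rot: [2.824, 1.567, 2.788]
ft_force: [0.4, 0.1, -5.9]
width: 0.179
```

```bash
python3 w.py w4; python3 -c "
from h import *
delta((.5037,-.2426,.27),87.9)"
```

```text
t 4.82 pos [ 0.499  -0.0142  0.2683] F [-0.34  0.36 -5.81] w 0.184
delta [ 0.0001 -0.0002 -0.0001] rot [-18.64  -0.18  -0.08]
t 4.82 pos [ 0.499  -0.0142  0.2683] F [-0.34  0.36 -5.81] w 0.184
delta [-0.002  -0.228   0.0128] rot [ 0.06 -0.19 -0.05]
```

View pics/w4.png

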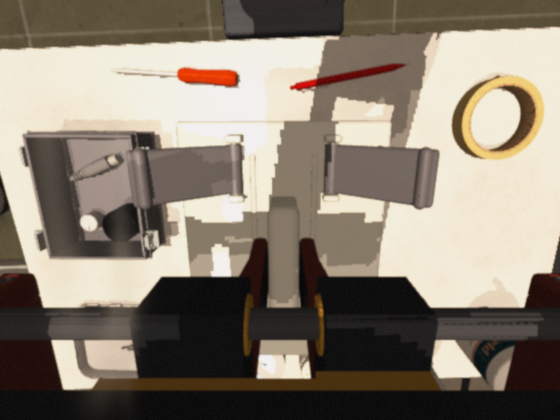

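```bash
python3 -c "
import cv2
t=cv2.imread('pics/w4.png')
cv2.imwrite('pics/w4c.png',cv2.resize(t[120:270,15:175],None,fx=4,fy=4,interpolation=cv2.INTER_CUBIC))"
```

```text
(no output)
```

View pics/w4c.png

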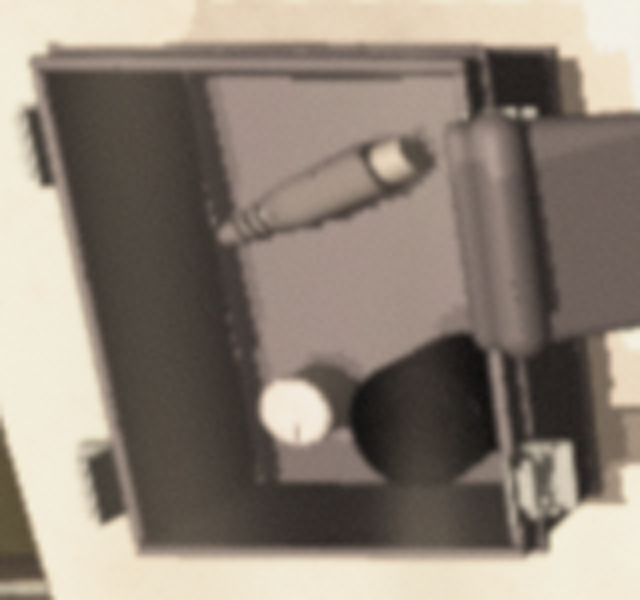

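Run:
```python
from h import *
import pickle
K,P,s=pickle.load(open("pics/w4.pkl","rb"))
def L(x,y,z):return ray(K,P,15+(x+.5)/4-.5,120+(y+.5)/4-.5,z)
c=[L(x,y,.06) for x,y in((36,60),(482,57),(525,550),(140,550))]
print(np.round(c,4),np.mean(c,0),[np.linalg.norm(c[i]-c[i-1]) for i in range(4)],[np.degrees(np.arctan2(*(c[3-i]-c[i])[1::-1])) for i in (0,1)],np.degrees(np.arctan2(*(c[0]-c[1])[1::-1])),np.degrees(np.arctan2(*(c[3]-c[2])[1::-1])))
```

```text
[[ 0.4284 -0.2963  0.06  ]
 [ 0.4319 -0.1742  0.06  ]
 [ 0.5783 -0.1854  0.06  ]
 [ 0.5741 -0.303   0.06  ]] [ 0.5031883  -0.23972399  0.06      ] [np.float64(0.1459044346569854), np.float64(0.12217715592783256), np.float64(0.14685583512079736), np.float64(0.1177151842556899)] [np.float64(-2.6245175837257437), np.float64(-4.361176296260518)] -91.66528580740317 -92.05920862069844
```

{"method": "jog_arm", "body": {
  "moves": [-0.002,-0.227,0.003,0,-0.2,0,0,-0.002,-0.227,0.003,0,-0.2,0,0,-0.002,-0.227,0.003,0,-0.2,0,0,-0.002,-0.227,0.003,0,-0.2,0,0,-0.002,-0.227,0.003,0,-0.2,0,0,-0.002,-0.227,0.003,0,-0.2,0,0,-0.002,-0.227,0.003,0,-0.2,0,0,-0.002,-0.227,0.003,0,-0.2,0,0]
}}

```text
t: 5.48
ee_pos: [0.4939, -0.2409, 0.2682]
tool_rot: [2.175, 1.567, 2.138]
ft_force: [-0.2, 1.2, -6.3]
width: 0.183
```

```bash
python3 -c "
from h import *
delta((.502,-.2405,.125),87.9)"
```

```text
t 5.48 pos [ 0.4939 -0.2409  0.2682] F [-0.17  1.24 -6.25] w 0.183
delta [0.1432 0.0003 0.0084] rot [ 0.   -0.13 -0.18]
```

{"method": "jog_arm", "body": {
  "moves": [0.03,0,0.008,0,-0.1,-0.2,0,0.06,0,0.008,0,-0.1,-0.2,0,0.09,0,0.008,0,-0.1,-0.2,0,0.12,0,0.008,0,-0.1,-0.2,0,0.135,0,0.008,0,-0.1,-0.2,0,0.143,0,0.0085,0,-0.1,-0.2,0,0.143,0,0.0085,0,-0.1,-0.2,0]
}}

```text
t: 6.07
ee_pos: [0.5011, -0.2382, 0.1229]
tool_rot: [2.602, 1.566, 2.567]
ft_force: [-0.5, -0.7, -5.1]
width: 0.182
```

```bash
python3 w.py w5
python3 - <<'E'
from h import *
delta((.502,-.2405,.104),87.9)
for n in("top","scene"):
    r=env.snapshot(n);f=r["frame"][:,:,::-1];K,P=r["camera_matrix"],r["pose"]
    u,v=proj(K,P,(.503,-.24,.08));u,v=int(u),int(v);print(n,u-80,v-70);h=f[v-70:v+70,u-80:u+80]
    cv2.imwrite(f"pics/{n}5.png",cv2.resize(h,None,fx=4,fy=4,interpolation=cv2.INTER_CUBIC))
E
```

```text
t 6.12 pos [ 0.5021 -0.2391  0.1244] F [ 0.61 -0.42 -3.93] w 0.177
delta [ 0.0015  0.0009 -0.001 ] rot [-18.6   -0.12  -0.09]
t 6.12 pos [ 0.5021 -0.2391  0.1244] F [ 0.61 -0.42 -3.93] w 0.177
delta [ 0.0204 -0.0014  0.    ] rot [ 0.1  -0.13 -0.07]
top 287 179
scene 272 210
```

View pics/w5.png

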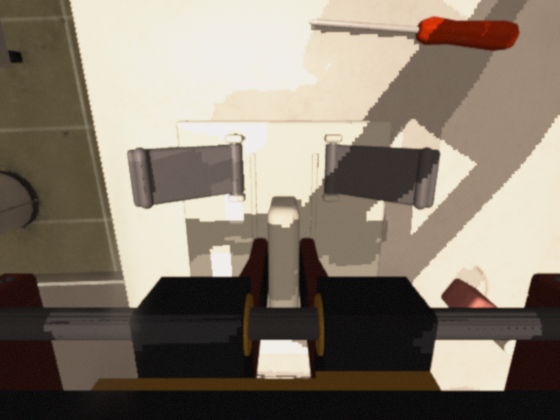

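View pics/scene5.png

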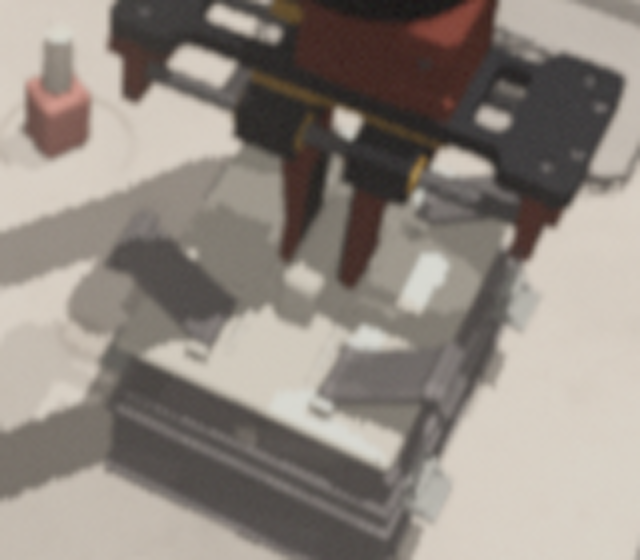

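View pics/top5.png

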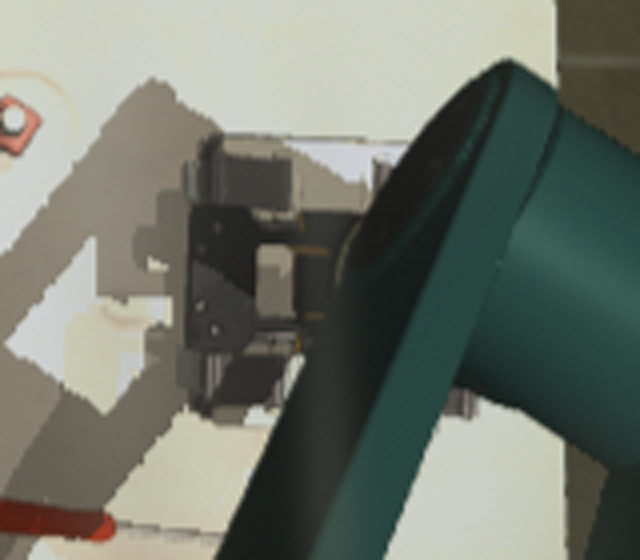

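{"method": "jog_arm", "body": {
  "moves": [0.01,-0.001,0,0,0,0,0,0.016,-0.001,0,0,0,0,0,0.018,-0.001,0,0,0,0,0,0.02,-0.001,0,0,0,0,0,0.022,-0.001,0,0,0,0,0,0.022,-0.001,0,0,0,0,0]
}}

```text
t: 6.72
ee_pos: [0.503, -0.2416, 0.1039]
tool_rot: [-0.774, 1.57, -0.81]
ft_force: [-0.1, 1.6, -5.5]
width: 0.177
```

```bash
python3 -c "
from h import *
delta((.502,-.2405,.0955),87.9);s=env.state();print(s['ft_torque'])"
```

```text
t 6.72 pos [ 0.503  -0.2416  0.1039] F [-0.07  1.63 -5.55] w 0.177
delta [ 0.0084  0.001  -0.0011] rot [0.05 0.05 0.05]
[ 0.00102097 -0.003451    0.03846887]
```

{"method": "jog_arm", "body": {
  "moves": [0.002,0,0,0,0,0,0,0.004,0,0,0,0,0,0,0.004,0,0,0,0,0,0]
}}

```text
t: 6.97
ee_pos: [0.5031, -0.2418, 0.0997]
tool_rot: [-0.823, 1.569, -0.859]
ft_force: [0.4, -0.7, -5.6]
width: 0.177
```

```bash
python3 -c "
from h import *
delta((.502,-.2405,.0955),87.9);s=env.state();print(s['ft_torque'])
r=env.snapshot('scene');f=r['frame'][210:350,272:432,::-1];cv2.imwrite('pics/scene6.png',cv2.resize(f,None,fx=4,fy=4,interpolation=cv2.INTER_CUBIC))
"
```

```text
t 6.97 pos [ 0.5031 -0.2418  0.0997] F [ 0.41 -0.71 -5.61] w 0.177
delta [ 0.0042  0.0012 -0.0011] rot [0.04 0.06 0.06]
[-0.14120228 -0.10149203 -0.0951303 ]
```

View pics/scene6.png

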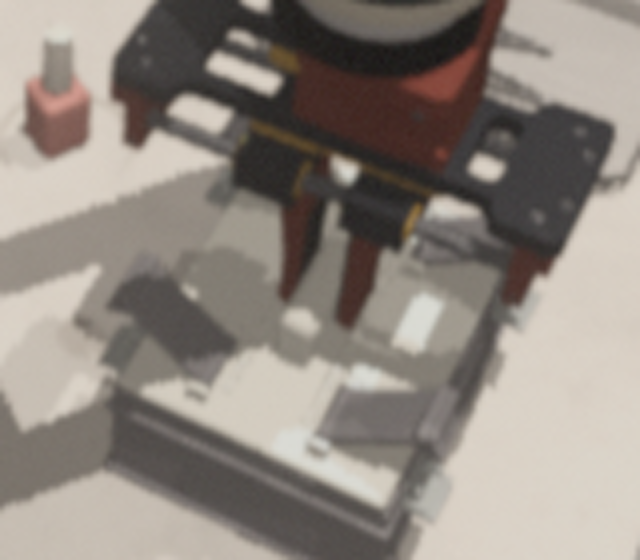

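{"method": "jog_arm", "body": {
  "moves": [0.0015,0,0,0,0,0,0,0.003,0,0,0,0,0,0,0.003,0,0,0,0,0,0]
}}

```text
t: 7.27
ee_pos: [0.5033, -0.2418, 0.097]
tool_rot: [-0.726, 1.569, -0.761]
ft_force: [0.3, -0.2, -2.4]
width: 0.179
```

{"method": "jog_arm", "body": {
  "moves": [0.001,0,0,0,0,0,0,0.002,0,0,0,0,0,0,0.002,0,0,0,0,0,0]
}}

```text
t: 7.52
ee_pos: [0.5033, -0.2418, 0.0969]
tool_rot: [-0.753, 1.568, -0.788]
ft_force: [-5.1, 2.6, 15.3]
width: 0.182
```

```bash
python3 -c "
from h import *
delta((.502,-.2405,.0955),87.9);s=env.state();print(s['ft_torque'])
r=env.snapshot('scene');f=r['frame'][230:350,272:432,::-1];cv2.imwrite('pics/scene7.png',cv2.resize(f,None,fx=5,fy=5,interpolation=cv2.INTER_CUBIC))
"
```

```text
t 7.52 pos [ 0.5033 -0.2418  0.0969] F [-5.07  2.59 15.29] w 0.182
delta [ 0.0014  0.0012 -0.0013] rot [0.07 0.1  0.09]
[ 0.45645432  0.7897879  -0.05400119]
```

View pics/scene7.png

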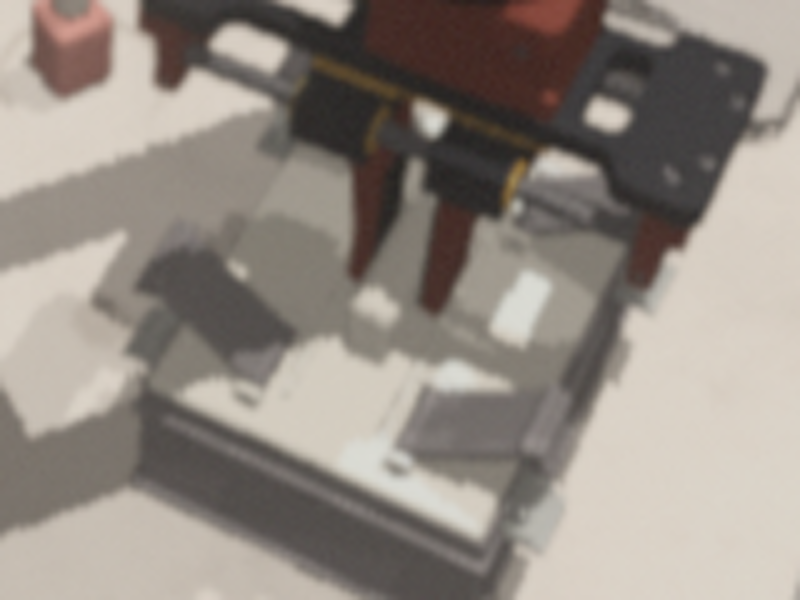

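```bash
cat > ov.py <<'E'
from h import *
import sys
def rect(cx,cy,yaw,hx,hy,z):
    y=np.radians(yaw);c,s=np.cos(y),np.sin(y)
    return [(cx+c*a*hx-s*b*hy,cy+s*a*hx+c*b*hy,z) for a,b in((-1,-1),(1,-1),(1,1),(-1,1))]
def draw(f,K,P,pts,col,off,sc):
    q=np.array([[ (proj(K,P,p)[0]-off[0]+.5)*sc-.5,(proj(K,P,p)[1]-off[1]+.5)*sc-.5] for p in pts]);cv2.polylines(f,[np.round(q).astype(int)],True,col,1)
E
python3 - <<'E'
from ov import *
for n,off in(('scene',(272,230)),):
    r=env.snapshot(n);K,P=r['camera_matrix'],r['pose']
    f=cv2.resize(r['frame'][off[1]:off[1]+120,off[0]:off[0]+160,::-1],None,fx=5,fy=5,interpolation=cv2.INTER_CUBIC)
    draw(f,K,P,rect(.5033,-.240,-2.1,.075,.06,.06),(0,0,255),off,5)
    draw(f,K,P,rect(.5045,-.2418,-2.1,.075,.058,.066),(0,255,0),off,5)
    cv2.imwrite('pics/ov7.png',f)
r=cv2.imread('pics/scene0.png')[230:350,272:432];f=cv2.resize(r,None,fx=5,fy=5,interpolation=cv2.INTER_CUBIC)
draw(f,K,P,rect(.5033,-.240,-2.1,.075,.06,.06),(0,0,255),off,5)
cv2.imwrite('pics/ov0.png',f)
E
```

```text
(no output)
```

View pics/ov7.png

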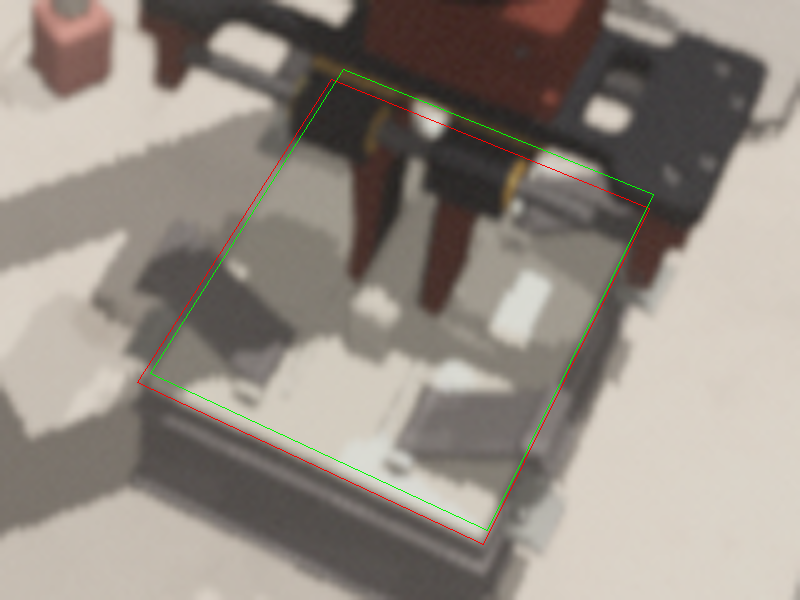

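View pics/ov0.png

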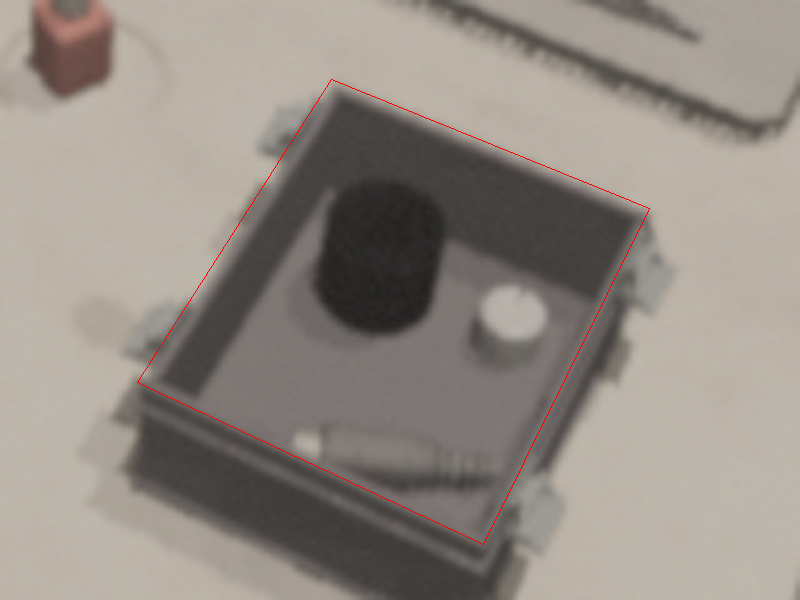

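{"method": "jog_arm", "body": {
  "moves": [-0.0005,0,0,0,0,0,0,-0.001,0,0,0,0,0,0.04,-0.001,0,0,0,0,0,0.04,-0.001,0,0,0,0,0,0.04,-0.001,0,0,0,0,0,0.04]
}}

```text
t: 8.03
ee_pos: [0.5036, -0.242, 0.0979]
tool_rot: [-0.698, 1.568, -0.734]
ft_force: [-0.5, -0.1, 0.3]
width: 0.432
```

```bash
python3 -c "
from h import *
delta((.502,-.2405,.0955),87.9);s=env.state();print(s['ft_torque'])
r=env.snapshot('scene');f=r['frame'][230:350,272:432,::-1];cv2.imwrite('pics/scene8.png',cv2.resize(f,None,fx=5,fy=5,interpolation=cv2.INTER_CUBIC))
"
```

```text
t 8.03 pos [ 0.5036 -0.242   0.0979] F [-0.45 -0.06  0.29] w 0.432
delta [ 0.0024  0.0014 -0.0016] rot [0.06 0.13 0.11]
[0.02867146 0.01762801 0.01801932]
```

View pics/scene8.png

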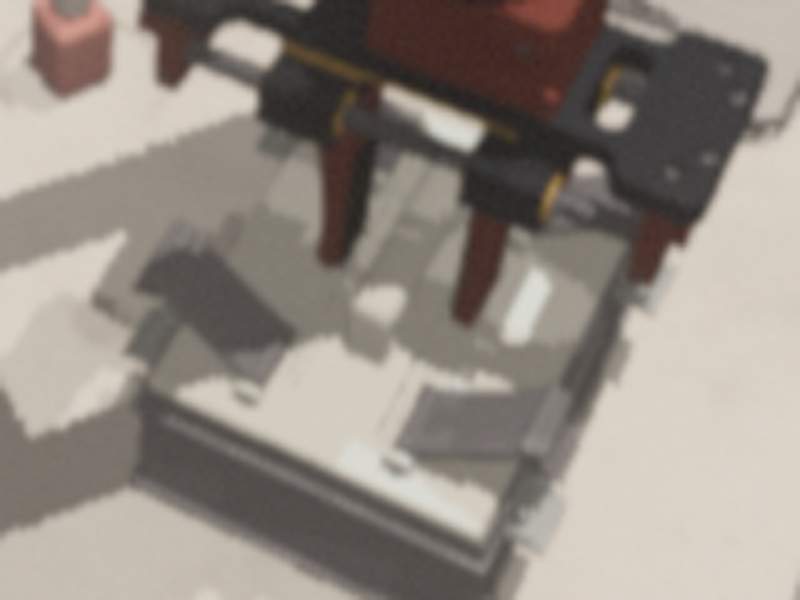

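{"method": "jog_arm", "body": {
  "moves": [-0.03,0,0,0,0,0,0.04,-0.07,0,0,0,0,0,0.04,-0.11,0,0,0,0,0,0.04,-0.12,0,0,0,0,0,0.04,-0.12,0,0,0,0,0,0.0,-0.12,0,0,0,0,0,0.0,-0.12,0,0,0,0,0,0.0]
}}

```text
t: 8.67
ee_pos: [0.5021, -0.241, 0.216]
tool_rot: [-2.761, 1.57, -2.796]
ft_force: [-0.9, 0.1, -0.2]
width: 0.266
```

```bash
python3 w.py w9; python3 -c "
from h import *
r=env.snapshot('top');f=r['frame'][170:310,290:440,::-1];cv2.imwrite('pics/top9.png',cv2.resize(f,None,fx=4,fy=4,interpolation=cv2.INTER_CUBIC))
t=cv2.imread('pics/w9.png');cv2.imwrite('pics/w9c.png',cv2.resize(t[90:290,180:390],None,fx=3,fy=3,interpolation=cv2.INTER_CUBIC))"
```

```text
t 8.72 pos [ 0.5019 -0.2409  0.2157] F [-0.24 -0.85 -0.61] w 0.221
delta [-0.0004 -0.0001  0.0002] rot [-18.64  -0.07  -0.02]
```

View pics/w9.png

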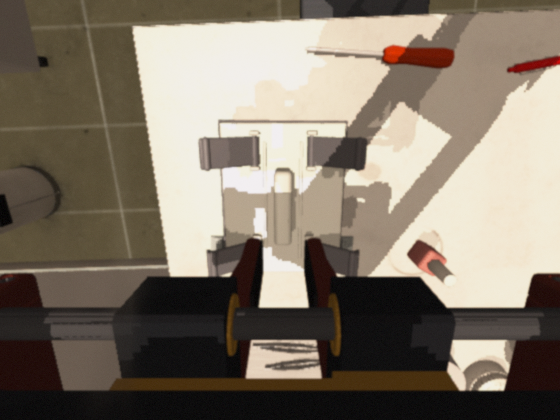

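View pics/w9c.png

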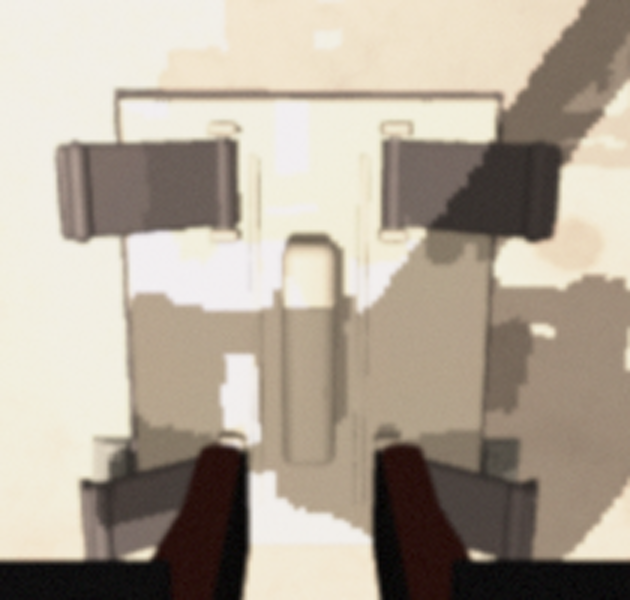

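Run:
```python
from h import *
import pickle
K,P,s=pickle.load(open("pics/w9.pkl","rb"))
def L(x,y,z):return ray(K,P,180+(x+.5)/3-.5,90+(y+.5)/3-.5,z)
a,b=L(310,240,.093),L(309,463,.093);print((a+b)/2,np.linalg.norm(a-b),np.degrees(np.arctan2(*(b-a)[1::-1])))
a,b=L(119,96,.065),L(500,98,.065);m=(a+b)/2;print(m,np.linalg.norm(a-b),np.degrees(np.arctan2(*(b-a)[1::-1]))-90, m+.075*np.array([np.cos(.037),-np.sin(.037),0]))
```

```text
[ 0.50180731 -0.24143292  0.093     ] 0.06803659681791273 -2.26520011442135
[ 0.42885013 -0.23889831  0.065     ] 0.11485977847638094 -2.286279312331075 [ 0.50379879 -0.24167267  0.065     ]
```

```bash
python3 -c "
from h import *
delta((.5557,-.1715,.145),87.8)"
```

```text
t 8.77 pos [ 0.502  -0.2409  0.2156] F [ 0.21  0.08 -0.02] w 0.173
delta [0.0706 0.0713 0.0513] rot [ 0.16 -0.09 -0.02]
```

{"method": "jog_arm", "body": {
  "moves": [0,0.0355,0.0255,0.2,0,0,0,0,0.0713,0.0513,0.2,0,0,0,0.035,0.0713,0.0513,0.2,0,0,0,0.07,0.0713,0.0513,0.2,0,0,0,0.07,0.0713,0.0513,0.2,0,0,0,0.07,0.0713,0.0513,0.2,0,0,0]
}}

```text
t: 9.27
ee_pos: [0.5533, -0.1703, 0.1429]
tool_rot: [2.804, 1.562, 2.765]
ft_force: [0.0, -0.9, -0.3]
width: 0.005
```

```bash
python3 -c "
from h import *
delta((.5557,-.1715,.118),87.8)
r=env.snapshot('scene');f=r['frame'][210:350,272:432,::-1];cv2.imwrite('pics/scene10.png',cv2.resize(f,None,fx=4,fy=4,interpolation=cv2.INTER_CUBIC))
"; python3 w.py w10
```

```text
t 9.27 pos [ 0.5533 -0.1703  0.1429] F [ 0.04 -0.88 -0.25] w 0.005
delta [ 0.0249 -0.0012  0.0027] rot [-0.02 -0.48 -0.17]
t 9.37 pos [ 0.5559 -0.1719  0.1462] F [-0.79  0.82  0.4 ] w 0.006
delta [ 0.0013  0.0006 -0.001 ] rot [-18.86  -0.08  -0.03]
```

View pics/scene10.png

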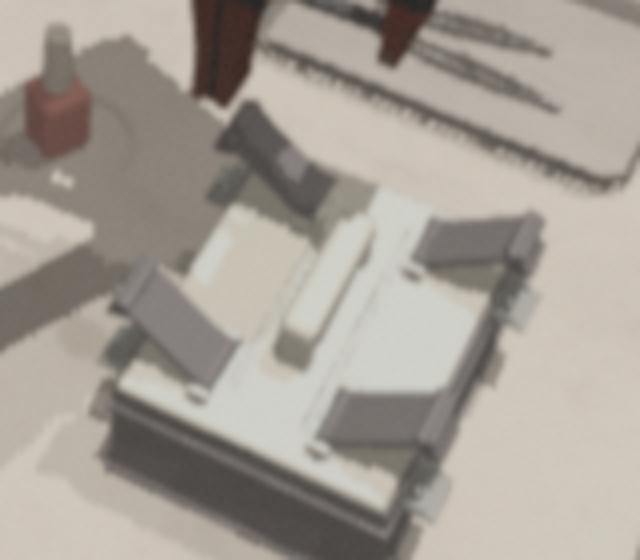

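View pics/w10.png

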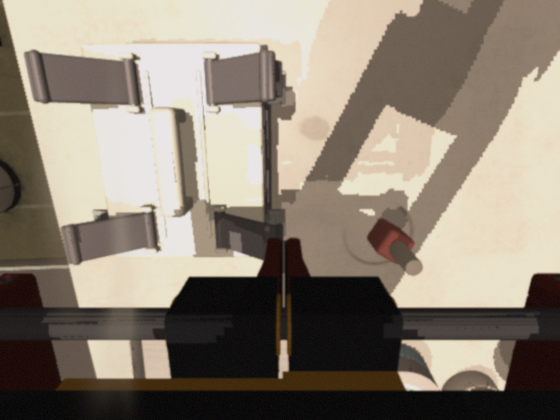

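{"method": "jog_arm", "body": {
  "moves": [0.008,0,0,0,0,0,0,0.016,0,0,0,0,0,0,0.022,0,0,0,0,0,0,0.026,0,0,0,0,0,0,0.028,0,0,0,0,0,0,0.028,0,0,0,0,0,0]
}}

```text
t: 9.87
ee_pos: [0.5555, -0.172, 0.1178]
tool_rot: [3.02, 1.569, 2.98]
ft_force: [0.3, -0.8, -0.4]
width: 0.009
```

```bash
python3 -c "
from h import *
delta((.5557,-.1715,.108),87.8)
r=env.snapshot('scene');f=r['frame'][210:350,272:432,::-1];cv2.imwrite('pics/scene11.png',cv2.resize(f,None,fx=4,fy=4,interpolation=cv2.INTER_CUBIC))
"
```

```text
t 9.87 pos [ 0.5555 -0.172   0.1178] F [ 0.32 -0.78 -0.38] w 0.009
delta [0.0098 0.0005 0.0002] rot [-0.07 -0.12 -0.01]
```

View pics/scene11.png

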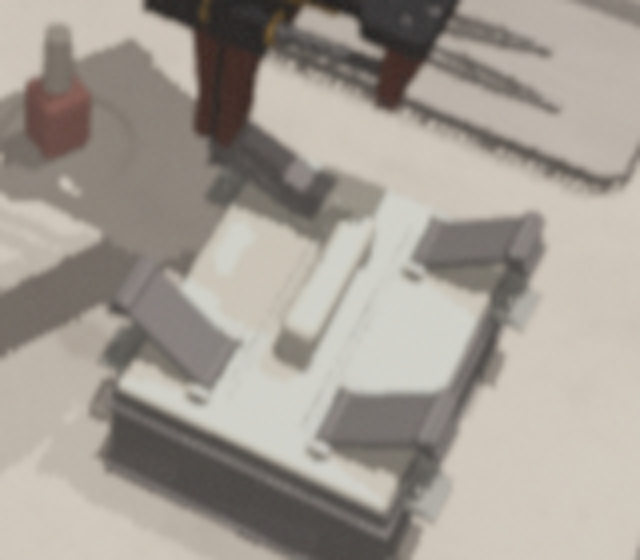

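{"method": "jog_arm", "body": {
  "moves": [0.001,0,0,0,0,0,0,0.002,0,0,0,0,0,0,0.003,0,0,0,0,0,0,0.004,0,0,0,0,0,0,0.005,0,0,0,0,0,0]
}}

```text
t: 10.33
ee_pos: [0.5558, -0.1714, 0.1131]
tool_rot: [2.56, 1.569, 2.52]
ft_force: [1.5, 3.6, 2.4]
width: 0.006
```

{"method": "jog_arm", "body": {
  "moves": [0.0007,0,0,0,0,0,0,0.0014,0,0,0,0,0,0,0.002,0,0,0,0,0,0]
}}

```text
t: 10.58
ee_pos: [0.5559, -0.1712, 0.111]
tool_rot: [2.362, 1.569, 2.323]
ft_force: [1.1, 3.3, 2.8]
width: 0.002
```

{"method": "jog_arm", "body": {
  "moves": [0.0007,0,0,0,0,0,0,0.0014,0,0,0,0,0,0,0.0014,0,0,0,0,0,0]
}}

```text
t: 10.83
ee_pos: [0.5558, -0.1714, 0.1094]
tool_rot: [2.62, 1.569, 2.58]
ft_force: [-0.2, 1.3, 1.5]
width: 0.008
```

{"method": "jog_arm", "body": {
  "moves": [0.0007,0,0,0,0,0,0,0.0014,0,0,0,0,0,0,0.0014,0,0,0,0,0,0]
}}

```text
t: 11.08
ee_pos: [0.5558, -0.172, 0.1079]
tool_rot: [3.044, 1.569, 3.004]
ft_force: [0.5, -0.6, 0.5]
width: 0.009
```

{"method": "jog_arm", "body": {
  "moves": [0.0007,0,0,0,0,0,0,0.0014,0,0,0,0,0,0,0.0014,0,0,0,0,0,0]
}}

```text
t: 11.33
ee_pos: [0.5558, -0.1721, 0.1064]
tool_rot: [-3.08, 1.569, -3.12]
ft_force: [0.5, -0.7, 0.4]
width: 0.007
```

```bash
python3 -c "
from h import *
r=env.snapshot('scene');f=r['frame'][210:320,282:422,::-1];cv2.imwrite('pics/scene12.png',cv2.resize(f,None,fx=5,fy=5,interpolation=cv2.INTER_CUBIC))
"; python3 w.py w12;python3 -c "
import cv2
t=cv2.imread('pics/w12.png');cv2.imwrite('pics/w12c.png',cv2.resize(t[150:290,180:390],None,fx=3.5,fy=3.5,interpolation=cv2.INTER_CUBIC))"
```

```text
t 11.43 pos [ 0.5558 -0.1722  0.1064] F [ 0.02 -0.61  1.81] w 0.006
delta [ 0.0001  0.     -0.    ] rot [-1.886e+01 -9.000e-02 -1.000e-02]
```

View pics/scene12.png

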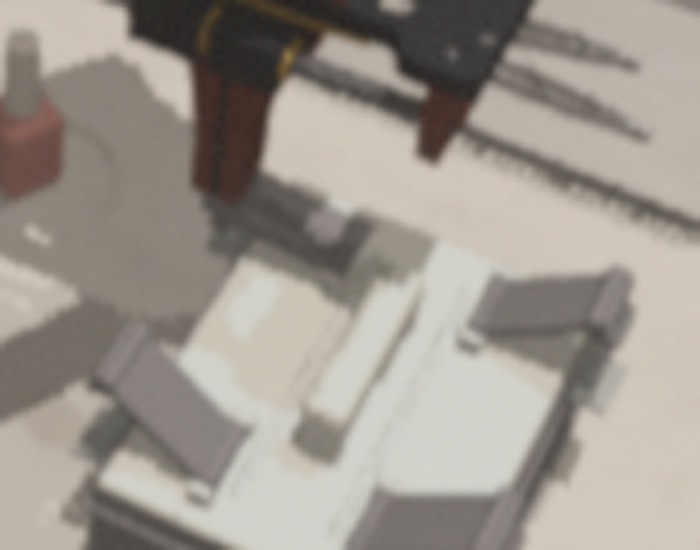

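View pics/w12c.png

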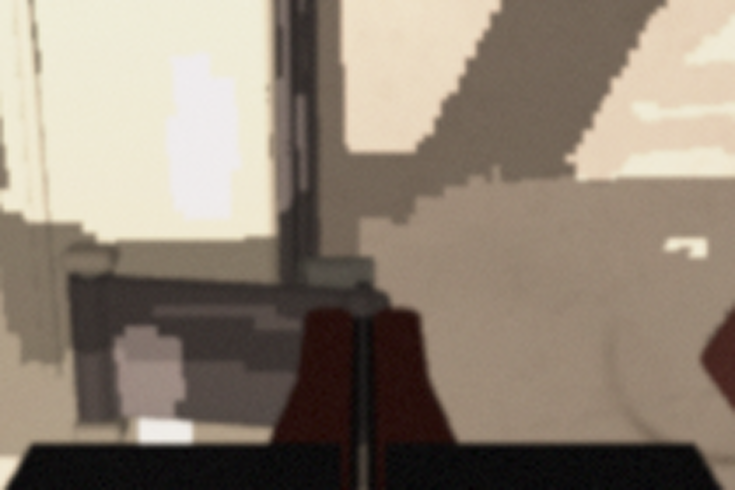

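{"method": "jog_arm", "body": {
  "moves": [0.0007,0,0,0,0,0,0,0.0014,0,0,0,0,0,0,0.0014,0,0,0,0,0,0]
}}

```text
t: 11.68
ee_pos: [0.5559, -0.1721, 0.1052]
tool_rot: [-3.064, 1.569, -3.103]
ft_force: [-0.5, 1.0, 4.6]
width: 0.003
```

{"method": "jog_arm", "body": {
  "moves": [0.0007,0,0,0,0,0,0,0.0014,0,0,0,0,0,0,0.0014,0,0,0,0,0,0]
}}

```text
t: 11.93
ee_pos: [0.556, -0.1716, 0.1045]
tool_rot: [2.675, 1.57, 2.636]
ft_force: [-0.5, 3.2, 8.5]
width: 0.001
```

{"method": "jog_arm", "body": {
  "moves": [0.0007,0,0,0,0,0,0,0.0014,0,0,0,0,0,0,0.0014,0,0,0,0,0,0]
}}

```text
t: 12.18
ee_pos: [0.5561, -0.171, 0.1039]
tool_rot: [2.024, 1.569, 1.984]
ft_force: [-0.2, 4.5, 9.3]
width: 0.004
```

{"method": "jog_arm", "body": {
  "moves": [0.0007,-0.0005,0,0,0,0,0,0.0014,-0.0005,0,0,0,0,0,0.0017,-0.0005,0,0,0,0,0]
}}

```text
t: 12.43
ee_pos: [0.5562, -0.171, 0.1026]
tool_rot: [1.696, 1.569, 1.656]
ft_force: [0.2, 2.2, 5.0]
width: 0.01
```

{"method": "jog_arm", "body": {
  "moves": [0.0007,-0.0005,0,0,0,0,0,0.0014,-0.0005,0,0,0,0,0,0.0017,-0.0005,0,0,0,0,0]
}}

```text
t: 12.68
ee_pos: [0.556, -0.1715, 0.1006]
tool_rot: [1.838, 1.569, 1.798]
ft_force: [-0.3, -0.6, 1.0]
width: 0.007
```

{"method": "jog_arm", "body": {
  "moves": [-0.005,0,0,0,0,0,0,-0.02,0,0,0,0,0,0,-0.05,0,0,0,0,0,0,-0.07,0,0,0,0,0,0,-0.07,0,0,0,0,0,0]
}}

```text
t: 13.1
ee_pos: [0.5586, -0.173, 0.1748]
tool_rot: [-0.149, 1.565, -0.188]
ft_force: [0.5, -0.5, 0.0]
width: 0.004
```

```bash
python3 -c "
from h import *
delta((.4503,-.3115,.17),87.8)
r=env.snapshot('scene');f=r['frame'][210:350,272:432,::-1];cv2.imwrite('pics/scene13.png',cv2.resize(f,None,fx=4,fy=4,interpolation=cv2.INTER_CUBIC))
"
```

```text
t 13.1 pos [ 0.5586 -0.173   0.1748] F [ 0.52 -0.51  0.04] w 0.004
delta [ 0.0043 -0.1427 -0.1027] rot [-0.08  0.34  0.05]
```

View pics/scene13.png

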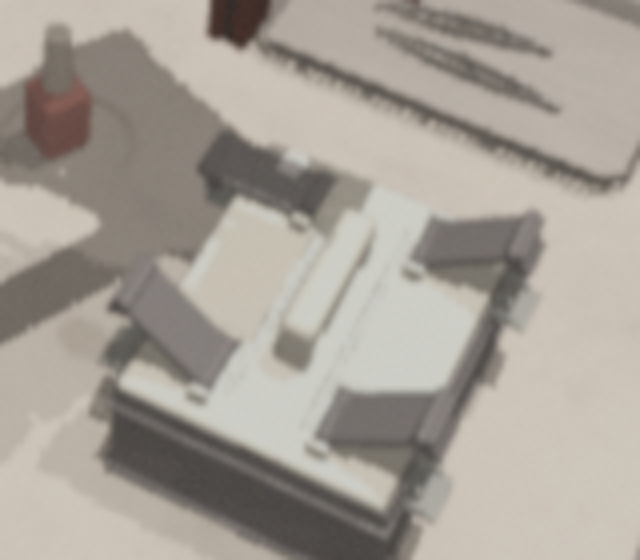

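{"method": "jog_arm", "body": {
  "moves": [0,-0.036,-0.026,0,0.3,0,0,0,-0.071,-0.051,0,0.3,0,0,0,-0.107,-0.077,0,0.3,0,0,0,-0.143,-0.103,0,0.3,0,0,0.02,-0.143,-0.103,0,0.3,0,0,0.03,-0.143,-0.103,0,0.3,0,0,0.03,-0.143,-0.103,0,0.3,0,0]
}}

```text
t: 13.73
ee_pos: [0.4469, -0.3099, 0.1393]
tool_rot: [2.513, 1.563, 2.471]
ft_force: [0.0, 0.6, 0.0]
width: 0.002
```

```bash
python3 w.py w14; python3 -c "
from h import *
delta((.4503,-.3115,.1125),87.8)
"
```

```text
t 13.78 pos [ 0.4479 -0.3096  0.1404] F [ 1.28  1.09 -0.13] w 0.011
delta [ 0.0011 -0.0003 -0.001 ] rot [-18.92  -0.25  -0.25]
t 13.78 pos [ 0.4479 -0.3096  0.1404] F [ 1.28  1.09 -0.13] w 0.011
delta [ 0.0279 -0.0019  0.0026] rot [-0.12 -0.28 -0.21]
```

View pics/w14.png

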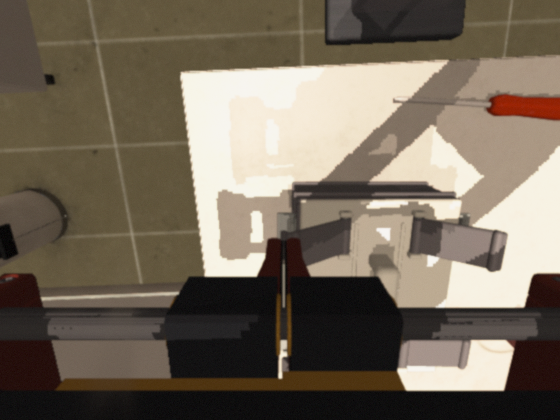

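{"method": "jog_arm", "body": {
  "moves": [0.006,-0.002,0.0025,0,-0.2,-0.2,0,0.012,-0.002,0.0025,0,-0.2,-0.2,0,0.017,-0.002,0.0025,0,-0.2,-0.2,0,0.02,-0.002,0.0025,0,-0.2,-0.2,0,0.023,-0.002,0.0025,0,-0.2,-0.2,0,0.026,-0.002,0.0025,0,-0.2,-0.2,0,0.028,-0.002,0.0025,0,-0.2,-0.2,0]
}}

```text
t: 14.37
ee_pos: [0.4508, -0.3126, 0.1126]
tool_rot: [-1.734, 1.569, -1.774]
ft_force: [-0.9, -4.5, 2.8]
width: 0.002
```

{"method": "jog_arm", "body": {
  "moves": [0.0007,0,0,0,0,0,0,0.0014,0,0,0,0,0,0,0.002,0,0,0,0,0,0]
}}

```text
t: 14.62
ee_pos: [0.4509, -0.3132, 0.1108]
tool_rot: [-1.525, 1.568, -1.565]
ft_force: [-1.1, -3.0, 2.5]
width: 0.004
```

{"method": "jog_arm", "body": {
  "moves": [0.0007,0,0,0,0,0,0,0.0014,0,0,0,0,0,0,0.0014,0,0,0,0,0,0]
}}

```text
t: 14.87
ee_pos: [0.4508, -0.3126, 0.1092]
tool_rot: [-1.622, 1.569, -1.662]
ft_force: [1.4, -1.4, 1.4]
width: 0.011
```

{"method": "jog_arm", "body": {
  "moves": [0.0007,0,0,0,0,0,0,0.0014,0,0,0,0,0,0,0.0014,0,0,0,0,0,0]
}}

```text
t: 15.12
ee_pos: [0.4506, -0.3121, 0.1075]
tool_rot: [-2.123, 1.57, -2.163]
ft_force: [-0.2, -0.3, 1.1]
width: 0.004
```

{"method": "jog_arm", "body": {
  "moves": [0.0007,0,0,0,0,0,0,0.0014,0,0,0,0,0,0,0.0014,0,0,0,0,0,0]
}}

```text
t: 15.37
ee_pos: [0.4505, -0.3119, 0.1059]
tool_rot: [-2.47, 1.57, -2.511]
ft_force: [0.9, -0.3, 0.1]
width: 0.007
```

{"method": "jog_arm", "body": {
  "moves": [0.0007,0,0,0,0,0,0,0.0014,0,0,0,0,0,0,0.0014,0,0,0,0,0,0]
}}

```text
t: 15.62
ee_pos: [0.4505, -0.3119, 0.1044]
tool_rot: [-2.59, 1.57, -2.63]
ft_force: [1.2, -0.9, 1.1]
width: 0.001
```

{"method": "jog_arm", "body": {
  "moves": [0.0007,0,0,0,0,0,0,0.0014,0,0,0,0,0,0,0.0014,0,0,0,0,0,0]
}}

```text
t: 15.87
ee_pos: [0.4504, -0.3119, 0.1029]
tool_rot: [-2.685, 1.57, -2.725]
ft_force: [0.2, -1.2, 1.1]
width: 0.004
```

{"method": "jog_arm", "body": {
  "moves": [0.0007,0,0,0,0,0,0,0.0014,0,0,0,0,0,0,0.0014,0,0,0,0,0,0]
}}

```text
t: 16.12
ee_pos: [0.4506, -0.3122, 0.1018]
tool_rot: [-2.075, 1.57, -2.115]
ft_force: [-0.3, -1.7, 4.7]
width: 0.007
```

{"method": "jog_arm", "body": {
  "moves": [0.0007,0,0,0,0,0,0,0.0014,0,0,0,0,0,0,0.0014,0,0,0,0,0,0]
}}

```text
t: 16.37
ee_pos: [0.4511, -0.313, 0.101]
tool_rot: [-1.397, 1.568, -1.437]
ft_force: [-0.6, -2.4, 5.8]
width: 0.008
```

{"method": "jog_arm", "body": {
  "moves": [0.0007,0,0,0,0,0,0,0.0014,0,0,0,0,0,0,0.0014,0,0,0,0,0,0]
}}

```text
t: 16.62
ee_pos: [0.4515, -0.3137, 0.1003]
tool_rot: [-1.2, 1.566, -1.24]
ft_force: [-1.1, -1.2, 5.8]
width: 0.007
```

{"method": "jog_arm", "body": {
  "moves": [0.0007,0,0,0,0,0,0,0.0014,0,0,0,0,0,0,0.0014,0,0,0,0,0,0]
}}

```text
t: 16.87
ee_pos: [0.4516, -0.314, 0.0995]
tool_rot: [-1.185, 1.566, -1.225]
ft_force: [-1.8, 0.8, 6.9]
width: 0.005
```

{"method": "jog_arm", "body": {
  "moves": [0.0007,0.0005,0,0,0,0,0,0.0014,0.0005,0,0,0,0,0,0.0017,0.0005,0,0,0,0,0]
}}

```text
t: 17.12
ee_pos: [0.4518, -0.3138, 0.0982]
tool_rot: [-1.16, 1.565, -1.2]
ft_force: [0.1, -1.2, 2.2]
width: 0.004
```

{"method": "jog_arm", "body": {
  "moves": [0.0007,0.0005,0,0,0,0,0,0.0014,0.0005,0,0,0,0,0,0.0014,0.0005,0,0,0,0,0]
}}

```text
t: 17.37
ee_pos: [0.4515, -0.3129, 0.0965]
tool_rot: [-1.211, 1.566, -1.251]
ft_force: [-0.1, 1.0, 1.0]
width: 0.004
```

{"method": "jog_arm", "body": {
  "moves": [-0.005,0,0,0,0,0,0,-0.02,0,0,0,0,0,0,-0.05,0,0,0,0,0,0,-0.075,0,0,0,0,0,0,-0.075,0,0,0,0,0,0]
}}

```text
t: 17.78
ee_pos: [0.4536, -0.3143, 0.176]
tool_rot: [-0.887, 1.559, -0.927]
ft_force: [0.2, -0.1, 0.3]
width: 0.004
```

```bash
python3 -c "
from h import *
delta((.4558,-.1676,.17),87.8)
r=env.snapshot('scene');f=r['frame'][210:350,272:432,::-1];cv2.imwrite('pics/scene15.png',cv2.resize(f,None,fx=4,fy=4,interpolation=cv2.INTER_CUBIC))
"; python3 w.py w15
```

```text
t 17.78 pos [ 0.4536 -0.3143  0.176 ] F [ 0.18 -0.14  0.31] w 0.004
delta [ 0.0047  0.1467 -0.0037] rot [-0.07  0.43  0.53]
t 17.88 pos [ 0.4519 -0.3128  0.1724] F [-0.59 -0.21  0.14] w 0.004
delta [-0.0016 -0.0008  0.001 ] rot [-18.87   0.14   0.37]
```

View pics/scene15.png

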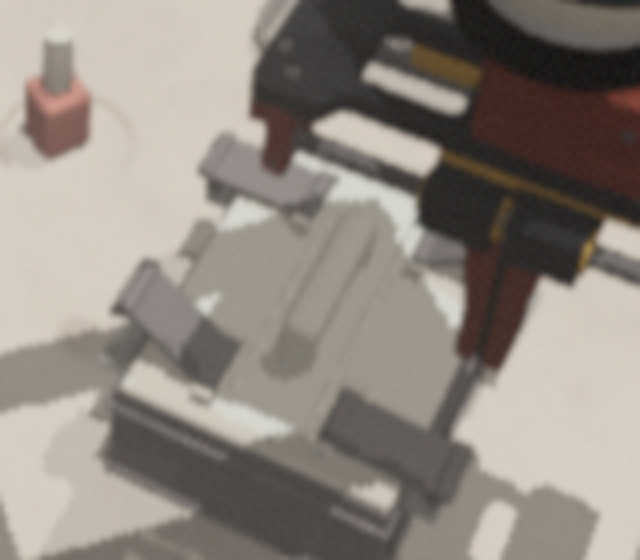

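View pics/w15.png

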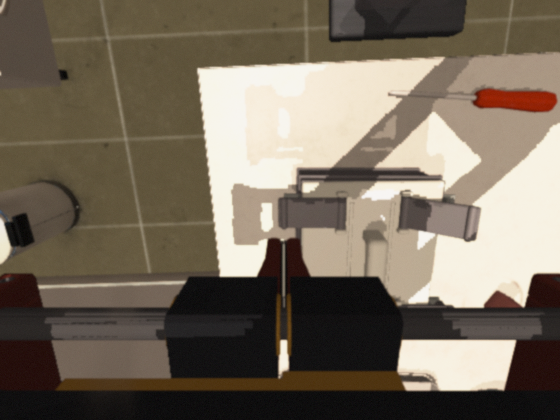

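{"method": "jog_arm", "body": {
  "moves": [0,0.04,-0.001,0,0.3,0.4,0,0,0.08,-0.002,0,0.3,0.4,0,0,0.12,-0.003,0,0.3,0.4,0,0,0.145,-0.002,0,0.3,0.4,0,0.02,0.145,-0.002,0,0.3,0.4,0,0.03,0.145,-0.002,0,0.3,0.4,0,0.03,0.145,-0.002,0,0.3,0.4,0]
}}

```text
t: 18.47
ee_pos: [0.4535, -0.1668, 0.1388]
tool_rot: [2.686, 1.563, 2.647]
ft_force: [0.4, 0.2, 0.7]
width: 0.004
```

```bash
python3 w.py w16; python3 -c "
from h import *
delta((.4558,-.1676,.1125),87.8)
"
```

```text
t 18.52 pos [ 0.4543 -0.1676  0.1398] F [-0.97 -0.43 -0.68] w 0.002
delta [ 0.001   0.0008 -0.0008] rot [-18.87  -0.3   -0.22]
t 18.52 pos [ 0.4543 -0.1676  0.1398] F [-0.97 -0.43 -0.68] w 0.002
delta [ 0.0273 -0.      0.0017] rot [-0.07 -0.33 -0.17]
```

View pics/w16.png

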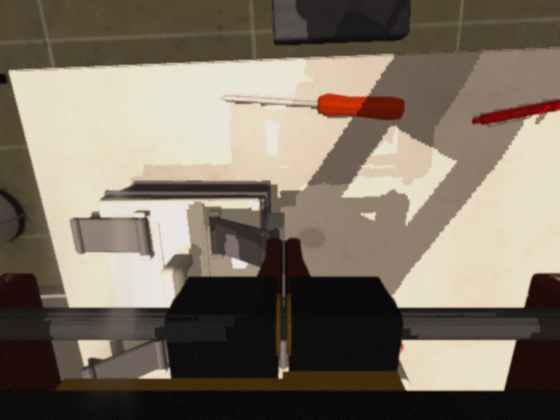

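{"method": "jog_arm", "body": {
  "moves": [0.006,-0.001,0.0015,0,-0.3,-0.2,0,0.012,-0.001,0.0015,0,-0.3,-0.2,0,0.017,-0.001,0.0015,0,-0.3,-0.2,0,0.02,-0.001,0.0015,0,-0.3,-0.2,0,0.023,-0.001,0.0015,0,-0.3,-0.2,0,0.026,-0.001,0.0015,0,-0.3,-0.2,0,0.0273,-0.001,0.0015,0,-0.3,-0.2,0]
}}

```text
t: 19.1
ee_pos: [0.4554, -0.1681, 0.1122]
tool_rot: [2.742, 1.57, 2.702]
ft_force: [-0.2, 3.0, 1.8]
width: -0.001
```

{"method": "jog_arm", "body": {
  "moves": [0.0007,0,0,0,0,0,0,0.0014,0,0,0,0,0,0,0.002,0,0,0,0,0,0]
}}

```text
t: 19.35
ee_pos: [0.4555, -0.1682, 0.1103]
tool_rot: [3.127, 1.57, 3.087]
ft_force: [0.3, 0.5, 1.5]
width: 0.004
```

{"method": "jog_arm", "body": {
  "moves": [0.0007,0,0,0,0,0,0,0.0014,0,0,0,0,0,0,0.0014,0,0,0,0,0,0]
}}

```text
t: 19.6
ee_pos: [0.4556, -0.1684, 0.1088]
tool_rot: [-2.528, 1.57, -2.568]
ft_force: [-0.0, -0.5, -0.4]
width: 0.002
```

{"method": "jog_arm", "body": {
  "moves": [0.0007,0,0,0,0,0,0,0.0014,0,0,0,0,0,0,0.0014,0,0,0,0,0,0]
}}

```text
t: 19.85
ee_pos: [0.4557, -0.1685, 0.1074]
tool_rot: [-2.081, 1.57, -2.121]
ft_force: [0.6, 0.9, 0.4]
width: 0.006
```

{"method": "jog_arm", "body": {
  "moves": [0.0007,0,0,0,0,0,0,0.0014,0,0,0,0,0,0,0.0014,0,0,0,0,0,0]
}}

```text
t: 20.1
ee_pos: [0.4558, -0.1685, 0.1059]
tool_rot: [-1.925, 1.57, -1.965]
ft_force: [-0.3, 0.9, 1.6]
width: 0.006
```

{"method": "jog_arm", "body": {
  "moves": [0.0007,0,0,0,0,0,0,0.0014,0,0,0,0,0,0,0.0014,0,0,0,0,0,0]
}}

```text
t: 20.35
ee_pos: [0.4558, -0.1685, 0.1044]
tool_rot: [-1.889, 1.57, -1.929]
ft_force: [0.8, 0.3, 2.2]
width: 0.007
```

{"method": "jog_arm", "body": {
  "moves": [0.0007,0,0,0,0,0,0,0.0014,0,0,0,0,0,0,0.0014,0,0,0,0,0,0]
}}

```text
t: 20.6
ee_pos: [0.4559, -0.1682, 0.1035]
tool_rot: [0.252, 1.571, 0.212]
ft_force: [-0.5, 3.7, 8.4]
width: 0.007
```

{"method": "jog_arm", "body": {
  "moves": [0.0007,0,0,0,0,0,0,0.0014,0,0,0,0,0,0,0.0014,0,0,0,0,0,0]
}}

```text
t: 20.85
ee_pos: [0.4561, -0.1679, 0.1027]
tool_rot: [0.649, 1.57, 0.609]
ft_force: [-0.8, 4.4, 10.0]
width: 0.005
```

{"method": "jog_arm", "body": {
  "moves": [0.0007,-0.0005,0,0,0,0,0,0.0014,-0.0005,0,0,0,0,0,0.0016,-0.0005,0,0,0,0,0]
}}

```text
t: 21.1
ee_pos: [0.4561, -0.1677, 0.1016]
tool_rot: [1.033, 1.569, 0.992]
ft_force: [-0.3, 4.8, 9.1]
width: 0.01
```

{"method": "jog_arm", "body": {
  "moves": [0.0007,-0.0005,0,0,0,0,0,0.0014,-0.0005,0,0,0,0,0,0.0016,-0.0005,0,0,0,0,0]
}}

```text
t: 21.35
ee_pos: [0.4561, -0.1682, 0.1]
tool_rot: [0.872, 1.569, 0.831]
ft_force: [-1.0, 0.1, -0.7]
width: 0.01
```

{"method": "jog_arm", "body": {
  "moves": [0.0005,-0.0005,0,0,0,0,0,0.001,-0.0005,0,0,0,0,0,0.001,-0.0005,0,0,0,0,0]
}}

```text
t: 21.6
ee_pos: [0.456, -0.1688, 0.0988]
tool_rot: [1.055, 1.569, 1.014]
ft_force: [0.7, 1.1, 0.2]
width: 0.004
```

Snapped. Lift and go to the last clip.

{"method": "jog_arm", "body": {
  "moves": [-0.005,0,0,0,0,0,0,-0.02,0,0,0,0,0,0,-0.05,0,0,0,0,0,0,-0.075,0,0,0,0,0,0,-0.075,0,0,0,0,0,0]
}}

```text
t: 22.02
ee_pos: [0.4586, -0.1704, 0.1782]
tool_rot: [-0.278, 1.563, -0.318]
ft_force: [1.1, -0.9, 0.8]
width: 0.002
```

```bash
python3 -c "
from h import *
r=env.snapshot('scene');f=r['frame'][210:350,272:432,::-1];cv2.imwrite('pics/scene17.png',cv2.resize(f,None,fx=4,fy=4,interpolation=cv2.INTER_CUBIC))
delta((.5502,-.3144,.17),87.8)
"
```

```text
t 22.07 pos [ 0.4577 -0.1699  0.1763] F [ 1.1  -0.39  0.16] w 0.002
delta [ 0.007  -0.1406  0.0983] rot [-0.13  0.33  0.07]
```

View pics/scene17.png

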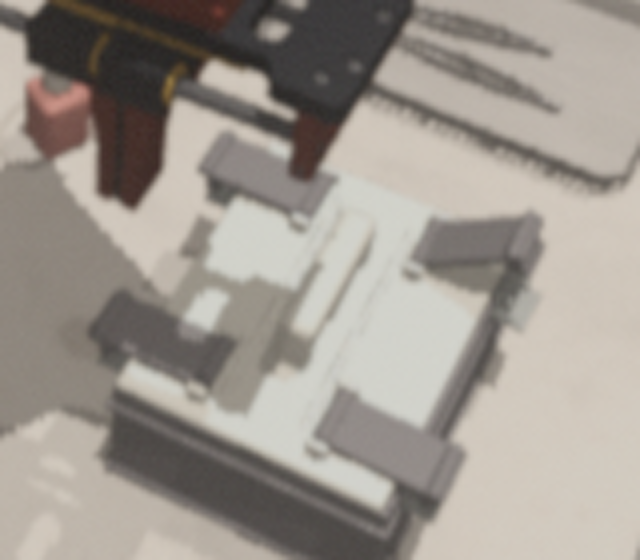

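{"method": "jog_arm", "body": {
  "moves": [0,-0.035,0.0245,0,0.3,0,0,0,-0.07,0.049,0,0.3,0,0,0,-0.105,0.0735,0,0.3,0,0,0,-0.14,0.098,0,0.3,0,0,0.02,-0.1406,0.0983,0,0.3,0,0,0.035,-0.1406,0.0983,0,0.3,0,0,0.035,-0.1406,0.0983,0,0.3,0,0]
}}

```text
t: 22.65
ee_pos: [0.5482, -0.3138, 0.1375]
tool_rot: [2.673, 1.565, 2.631]
ft_force: [-0.1, -0.9, -0.3]
width: 0.007
```

```bash
python3 w.py w18; python3 -c "
from h import *
delta((.5502,-.3144,.1125),87.8)
"
```

```text
t 22.7 pos [ 0.5484 -0.3135  0.1391] F [-0.62 -0.13  0.47] w 0.001
delta [ 0.0016 -0.0003 -0.0002] rot [-18.97  -0.24  -0.17]
t 22.7 pos [ 0.5484 -0.3135  0.1391] F [-0.62 -0.13  0.47] w 0.001
delta [ 0.0266 -0.0009  0.0019] rot [-0.17 -0.26 -0.13]
```

View pics/w18.png

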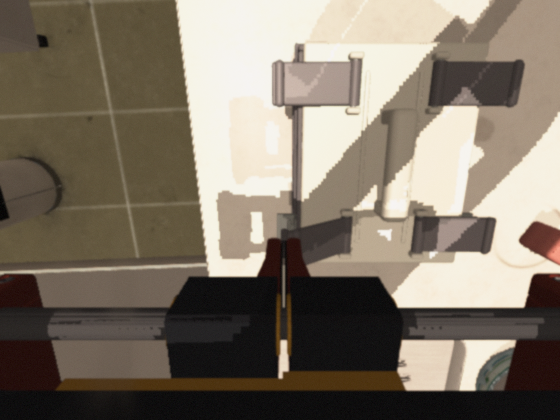

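{"method": "jog_arm", "body": {
  "moves": [0.006,-0.001,0.002,0,-0.3,-0.1,0,0.012,-0.001,0.002,0,-0.3,-0.1,0,0.017,-0.001,0.002,0,-0.3,-0.1,0,0.02,-0.001,0.002,0,-0.3,-0.1,0,0.023,-0.001,0.002,0,-0.3,-0.1,0,0.0255,-0.001,0.002,0,-0.3,-0.1,0,0.0265,-0.001,0.002,0,-0.3,-0.1,0]
}}

```text
t: 23.28
ee_pos: [0.5505, -0.3146, 0.1127]
tool_rot: [0.191, 1.57, 0.15]
ft_force: [-0.1, -0.9, 1.5]
width: 0.001
```

{"method": "jog_arm", "body": {
  "moves": [0.0007,0,0,0,0,0,0,0.0014,0,0,0,0,0,0,0.002,0,0,0,0,0,0]
}}

```text
t: 23.53
ee_pos: [0.5504, -0.3143, 0.1107]
tool_rot: [0.477, 1.569, 0.435]
ft_force: [-0.5, -1.2, 1.8]
width: 0.006
```

{"method": "jog_arm", "body": {
  "moves": [0.0007,0,0,0,0,0,0,0.0014,0,0,0,0,0,0,0.0014,0,0,0,0,0,0]
}}

```text
t: 23.78
ee_pos: [0.5505, -0.3141, 0.1091]
tool_rot: [0.651, 1.569, 0.609]
ft_force: [0.5, -0.4, 0.6]
width: 0.007
```

{"method": "jog_arm", "body": {
  "moves": [0.0007,0,0,0,0,0,0,0.0014,0,0,0,0,0,0,0.0014,0,0,0,0,0,0]
}}

```text
t: 24.03
ee_pos: [0.5505, -0.3141, 0.1078]
tool_rot: [0.585, 1.569, 0.543]
ft_force: [0.4, 0.2, 2.5]
width: 0.004
```

{"method": "jog_arm", "body": {
  "moves": [0.0007,0,0,0,0,0,0,0.0014,0,0,0,0,0,0,0.0014,0,0,0,0,0,0]
}}

```text
t: 24.28
ee_pos: [0.5506, -0.3144, 0.1072]
tool_rot: [0.13, 1.569, 0.089]
ft_force: [-1.8, -0.4, 7.6]
width: 0.008
```

{"method": "jog_arm", "body": {
  "moves": [0.0007,0,0,0,0,0,0,0.0014,0,0,0,0,0,0,0.0014,0,0,0,0,0,0]
}}

```text
t: 24.53
ee_pos: [0.5507, -0.3149, 0.1068]
tool_rot: [-0.36, 1.569, -0.401]
ft_force: [-3.0, -0.4, 9.5]
width: 0.006
```

{"method": "jog_arm", "body": {
  "moves": [0.0007,0,0,0,0,0,0,0.0014,0,0,0,0,0,0,0.0016,0,0,0,0,0,0]
}}

```text
t: 24.78
ee_pos: [0.5507, -0.3154, 0.1064]
tool_rot: [-0.633, 1.568, -0.674]
ft_force: [-3.7, -1.2, 9.4]
width: 0.006
```

{"method": "jog_arm", "body": {
  "moves": [0.0007,0.0003,0,0,0,0,0,0.0014,0.0003,0,0,0,0,0,0.0019,0.0003,0,0,0,0,0]
}}

```text
t: 25.03
ee_pos: [0.5507, -0.3158, 0.1055]
tool_rot: [-0.851, 1.566, -0.891]
ft_force: [-1.6, -2.4, 5.5]
width: 0.005
```

{"method": "jog_arm", "body": {
  "moves": [0.0007,0.0003,0,0,0,0,0,0.0014,0.0003,0,0,0,0,0,0.0019,0.0003,0,0,0,0,0]
}}

```text
t: 25.28
ee_pos: [0.5507, -0.3155, 0.1037]
tool_rot: [-0.833, 1.566, -0.874]
ft_force: [0.6, 0.4, 0.6]
width: 0.003
```

{"method": "jog_arm", "body": {
  "moves": [-0.005,0,0,0,0,0,0,-0.03,0,0,0,0,0,0,-0.07,0,0,0,0,0,0,-0.11,0,0,0,0,0,0,-0.14,0,0,0,0,0,0,-0.14,0,0,0,0,0,0]
}}

```text
t: 25.78
ee_pos: [0.5534, -0.3169, 0.2511]
tool_rot: [-0.632, 1.555, -0.673]
ft_force: [0.7, -1.2, 0.5]
width: 0.006
```

{"method": "jog_arm", "body": {
  "moves": [0,0.04,-0.02,0,0,0,0,0,0.08,-0.04,0,0,0,0,0,0.12,-0.06,0,0,0,0,0,0.16,-0.08,0,0,0,0,0,0.2,-0.1,0,0,0,0,0,0.2,-0.1,0,0,0,0,0,0.2,-0.1,0,0,0,0]
}}

```text
t: 26.37
ee_pos: [0.459, -0.1096, 0.2474]
tool_rot: [-0.638, 1.558, -0.675]
ft_force: [0.9, -0.7, -0.2]
width: 0.002
```

```bash
python3 w.py w19; python3 -c "
from h import *
r=env.snapshot('scene');f=r['frame'][150:350,222:462,::-1];cv2.imwrite('pics/scene19.png',cv2.resize(f,None,fx=3,fy=3,interpolation=cv2.INTER_CUBIC))
r=env.snapshot('top');cv2.imwrite('pics/top19.png',r['frame'][:,:,::-1])
"
```

```text
t 26.42 pos [ 0.4609 -0.1117  0.2478] F [-0.49 -0.26 -0.14] w 0.007
delta [ 0.0004  0.002  -0.002 ] rot [-18.78   0.61   0.63]
```

View pics/scene19.png

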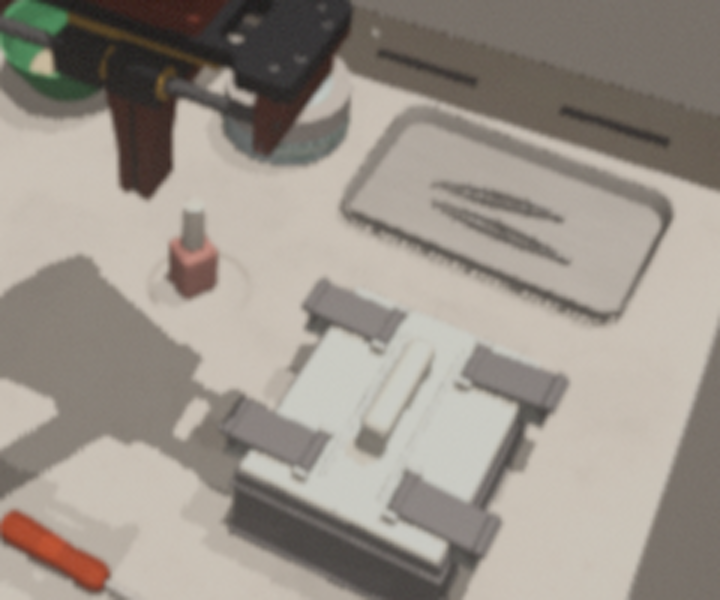

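View pics/top19.png

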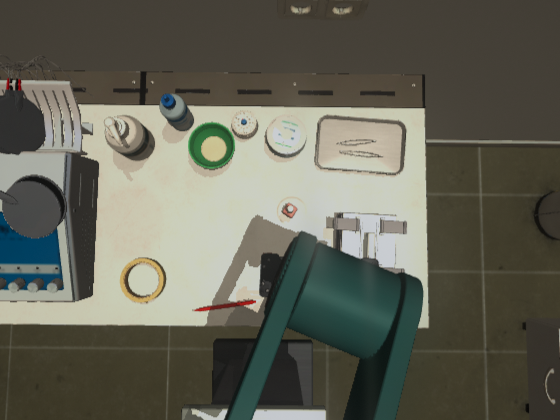

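View pics/w19.png

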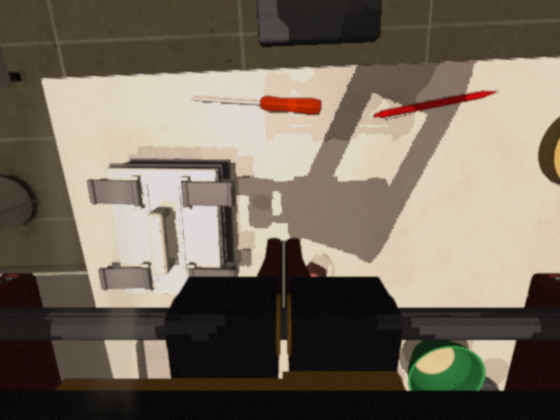

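{"method": "jog_arm", "body": {
  "moves": [0,0,0,0,0,0,0,0,0,0,0,0,0,0,0,0,0,0,0,0,0]
}}

```text
t: 26.77
ee_pos: [0.4632, -0.1149, 0.248]
tool_rot: [-0.636, 1.554, -0.678]
ft_force: [0.7, -0.7, 0.4]
width: 0.005
```

```bash
python3 -c "
from h import *
print(env.sign_off())"
```

```text
the job is handed in; nothing more can be done
None
```

The lid is on the box and all four clips are snapped down. I handed the job in at about 27 s of the 72 s; `env.sign_off()` reports no verdict.

- **Lid:** I lowered it by the handle until it bore on the rim, at about 15 N. The wrist camera then put its centre within about 2 mm of the box's centre and its yaw within about 0.2°. I judged the height from the lowering and the pictures; it was not measured separately.
- **Clips:** I pressed +x/+y first, then -x/-y diagonally across from it, then -x/+y and +x/-y (box axes). Each one gave a clear rise and then a drop to about 1 N or less. The highest force I read on a clip was about 10 N vertically, but readings come only at the end of each move, so brief peaks between them were not seen.
- **Last pictures:** With the gripper clear, they show all four clips lying down by themselves and the lid flat. The cream pot and polish bottle are in the same place in the top view as at the start.
- **Disagreement:** Before the grasp and placing, the top and wrist cameras differed by 1 to 3 mm in y on the lid and the box. I aimed between the two readings, and the lid went in without jamming. No check failed.

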